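Lever open the inky box and tip the binding screws into a corner

ROBOT

A 6-joint arm with a two-finger parallel gripper is mounted at the origin on the work surface. World frame = base frame: x ahead of the robot, y to its left, z up, the work surface at z = 0. Lengths are in mm, angles in rad, forces in N, time in s.
With the tool pointing down it reaches from about 300 to 775 mm from the base axis. Payload 14.6 kg.
Tool frame: the origin (TCP) lies midway between the tips of the shut fingers; the grasp point (between the pads) lies 19 mm behind it; z points along the fingers, y is the direction in which the jaws open and shut (so a half turn about z gives the same grasp; the last joint's range is limited). The gripper opens to 94 mm and grips with 3 to 60 N. Pads are 16 mm wide; open, the fingers measure 119 mm over their backs; the gripper's body (75 mm by 177 mm) begins 78 mm behind the grasp point.
Start: joints at [1.113, 0.3, 1.521, -0, 1.321, -0.067], TCP at [209.507, 508.523, 205.446] pointing down, gripper open.
Joint ranges: [-3.03, 3.03], [-0.79, 2.21], [0.23, 2.52], [-1.04, 4.18], [0, 3.07], [-2.55, 2.55]. Speed limits (rad/s): [2.22, 2.22, 2.57, 3.14, 3.14, 3.14].

INTERFACE

Orientations are given as [roll, pitch, yaw] about the fixed x, y, z axes, in that order (R = Rz(yaw) Ry(pitch) Rx(roll)).
In Python, from cell import robot gives the robot as it stands. The module is installed in compiled form; this text tells all that it offers.
- The arm moves only by the tool jog_arm, never from a script. Its argument "rows" is a list of rows, each an object with "offset": the shift along the tool's x, y, z in cm, a list of three; "delta_rot": the turn, a rotation vector about the tool's x, y, z in rad, a list of three; "claw": the gripper's target within -1 to 1 (fully open at 1, half-way at 0, shut at -1). In form: [{"offset": [x, y, z], "delta_rot": [ax, ay, az], "claw": claw}, ...]. A call has exactly 10 rows; each row is the pose to reach, as a shift and turn from the pose commanded when the call began, along the tool's axes at that moment; what a row does not reach only later rows make up. A row lasts 1/12 s, in which the tool goes at most 41.7 mm and 7.16 degrees, less where a joint would pass 70% of its speed; a pose out of reach is approached as far as the arm can. A call with a gripper value outside its range is refused whole. The fingers move at their own pace and stop on an object; "grip_force" is the grip in N (left out, the last holds). Time passes only in rows, so rows that repeat a pose let the fingers close, or fill a call up. It gives the time, the measured TCP pose, the force and the opening at its end, in the units of the state.
- robot.get_obs(): the state, without advancing time (a new reading comes with each control period).
- robot.get_image(name): name is "scene" or "top" or "wrist"; returns the picture (480x640x3 uint8, red, green, blue); there is no depth.
- robot.get_calibration(name): a dict with "fx", "fy", "cx", "cy" (pixels), "R" (3x3) and "t" (3): a world point X has camera coordinates R X + t. Camera axes: x right, y down, z forward; pixel columns grow to the right and rows downward; lengths in mm; the calibration is good to about 2 mm. A picture is of the moment at which its call begins: read the wrist's pose just before it. get_calibration takes no time and is no camera call; for the wrist camera it gives the pose at the moment of the call.
- robot.hand_in(): hands the job in, once; it reports no verdict.
The state is a dict: "time_s": time; "joint_positions": joint angles; "qd": joint speeds; "joint_torque": joint torques, N m; "position": TCP position; "tool_rot": TCP orientation; "wrist_force": force on the tool from outside, world axes, zero at the start; "moment": the same for the moment, N m; "grip_width": finger opening in mm.
Only numpy, scipy, OpenCV 4.12 (cv2) and the standard library are available. Lean on these libraries where they do the work, as an engineer would, in place of code of your own. Each camera call takes 0.05 s, during which the arm holds its last target.

TASK

The plywood box's lid is stiff, has no handle and is crusted with dried ink: lever it up with the blade of the ink knife, not with the fingers, swing it right open and lay the knife flat back down on the bench. Then pick up the box, lift it a good hand's breadth clear of the bench and tip it so that all four brass binding screws slide together into the back left corner (hinge side, left as you face the front), and finish while still holding it tilted like that, still, for me to pick them out. Leave the other things on the bench where they are.

Things in the scene. Friction and masses are not known exactly. Their poses are not given: they have to be found in the camera images.
- box: loose plywood box, outside 130 (x) x 160 (y) x 62 mm high without its hinged lid; walls 9 mm, floor 6 mm, cork sole, inside plain and slippery; 0.27 to 0.43 kg without lid and screws. Origin: centre of the underside; z up. -x is the front; the lid is hinged along the top of the +x side (the back); +y is the left for someone facing the front. Mid-front thumb notch: see front_wall_top
- lid (a joint): hinge of the lid, rad: 0 = shut, grows as the lid rises, stop at 1.85 (leaning back past upright). Stiff hinge: about 1 N upwards at the lip raises it, and it stays where it is left. The lid is a flat board, 138 mm from hinge to front edge, 160 mm wide, 6 mm thick, 85 g, with no handle
- lid_lip (a point): middle of the lower front edge of the lid (moves with the lid); shut, it overhangs the front wall by 8 mm and is 62.5 mm above the box's underside
- lid_hinge (a point): middle of the lid's hinge line (at x = +65, z = 62.5 mm in the box's frame); the line runs along the box's y. Its own axes turn with the lid
- front_wall_top (a point): middle of the front wall's top edge, at the bottom of a thumb notch 70 mm wide (y -35 to +35) and 12 mm deep, so that a slot 12 mm high is open between wall and shut lid. Wall 9 mm thick; the point is at x = -60.5, z = 50 mm in the box's frame; the axes are the box's
- back_left_corner (a point): inner floor corner of the box at the hinge side, left as seen from the front (x = +56, y = +71, z = 6 mm in the box's frame)
- ink_knife: ink knife lying flat, 75 g: dark wooden handle 104 mm long (x -52 to +52), 22 mm wide (y), 20 mm high; brass ferrule; then a straight stiff steel blade 24 mm wide, 2 mm thick (18 mm wide over the last 15 mm) along +x to x = +165 mm, its mid-plane 10 mm above the underside. Balance point 32 mm ahead of the origin. Origin: under the middle of the handle
- blade_tip (a point): end of the knife's blade, at mid-thickness (x = +165, z = 10 mm in the knife's frame)
- screw1: loose brass binding screw lying in the box, like a little spool: 20 mm long along its x, heads 14 mm in diameter, 12 g; rolls and slides. Origin on the rim line under its middle, 7 mm off its axis
- screw2: loose brass binding screw lying in the box, like a little spool: 20 mm long along its x, heads 14 mm in diameter, 12 g; rolls and slides. Origin on the rim line under its middle, 7 mm off its axis
- screw3: loose brass binding screw lying in the box, like a little spool: 20 mm long along its x, heads 14 mm in diameter, 12 g; rolls and slides. Origin on the rim line under its middle, 7 mm off its axis
- screw4: loose brass binding screw lying in the box, like a little spool: 20 mm long along its x, heads 14 mm in diameter, 12 g; rolls and slides. Origin on the rim line under its middle, 7 mm off its axis
- ink_tin: bystander, leave alone: ink tin, 80 mm in diameter, 60 mm high, origin under its centre
- pigment_jar: bystander, leave alone: white jar with black cap, 68 mm in diameter, 75 mm high, origin under its centre
- glue_bottle: bystander, leave alone: pink bottle, 56 mm in diameter, 150 mm high, origin under its centre
- tape_roll: bystander, leave alone: roll of tape lying flat, 76 mm in diameter, 25 mm high, origin under its centre
- bone_folder: bystander, leave alone: cream bone folder lying flat, 152 x 22 x 5 mm along its x, origin under its centre
- brayer: bystander, leave alone: ink roller on the glass slab, roller 90 mm wide and 34 mm in diameter, handle along its -x to 168 mm, origin under the roller's middle
- ink_slab: pale glass ink slab fixed to the bench, 220 (x) x 240 (y) x 10 mm, origin under its centre
Not all that is in view belongs to the job. There is more than one size of the box; the job needs the smaller.

How it is judged (in metres and radians):
On the way, in this order (a step that is already met when the one before it is completed fails the run):
1. the knife's blade has lifted the lid (more than 0.25 rad) and bears against it (value of joint lid above 0.25 rad and contact force between ink_knife and box above 0.1 N), for 0.05 s.
2. the lid stands right open (more than 1.4 rad) and the knife lies on the bench, out of the hand (value of joint lid above 1.4 rad and height (world z) of ink_knife below 0.04 m and height (world z) of blade_tip below 0.05 m and contact force between the fingers and ink_knife below 0.1 N), for 0.2 s.
At the end, for the whole second after the job is handed in: the fingers hold the box still in the air, tilted by more than 15 degrees, its back left inner floor corner more than 50 mm above the bench, with all four screws at rest within 70 mm of that corner, the lid still open by more than 1.2 rad, and the knife lying on the bench (distance between each of screw1, screw2, screw3, screw4 and back_left_corner below 0.07 m and angle between box's own z axis and vertical between 0.26 and 1.2 rad and height (world z) of back_left_corner above 0.05 m and height (world z) of front_wall_top above 0.08 m and contact force between the fingers and box above 1 N and value of joint lid above 1.2 rad and linear speed of box below 0.03 m/s and linear speed of each of screw1, screw2, screw3, screw4 below 0.05 m/s and height (world z) of ink_knife below 0.04 m and height (world z) of blade_tip below 0.05 m and contact force between the fingers and ink_knife below 0.1 N); the arm keeps its last pose, push and grip.
It fails at once if the fingers push on the box or its lid before the lid is up: it is to be opened with the knife (value of joint lid below 0.25 rad and contact force between the fingers and box above 1 N).
It fails at once if a bystander is pushed more than 30 mm from its place (distance of any of ink_tin, pigment_jar, glue_bottle, tape_roll, bone_folder, brayer from where it was at the start of the episode above 0.03 m).
It also fails if it takes over 67 s, if anything falls off the work surface, if the arm or the gripper's body presses on something with over 40 N, if the wrist force passes 120 N, or if a joint passes its speed limit or range.

## Working session

There is one attempt and no reset: what is moved stays moved. The work goes in short steps, Python scripts to look and compute and a tool call to move; the robot and the scene stay as the last step left them, time stands still between calls to the robot, and variables do not carry over. Pictures are saved under pics/ and viewed, and the job is handed in when it is done.

Besides the shell and the picture viewer there is one more tool, called after "Request:" as name([rows], argument=value, ...), one row to a line, values as JSON. jog_arm: Moves the arm, as the interface text tells. Its arguments: {"type":"object","properties":{"rows":{"type":"array","items":{"type":"object","properties":{"offset":{"type":"array","items":{"type":"number"}},"delta_rot":{"type":"array","items":{"type":"number"}},"claw":{"type":"number"}}}},"grip_force":{"type":"number"}},"required":["rows"]}

```bash
mkdir -p pics; cat > h.py <<'E'
import numpy as np, cv2
from cell import robot
from scipy.spatial.transform import Rotation as Ro
def snap(name,fn):
    c=robot.get_calibration(name); im=robot.get_image(name)
    cv2.imwrite('pics/'+fn,cv2.cvtColor(im,cv2.COLOR_RGB2BGR)); np.savez('pics/'+fn[:-4]+'.npz',im=im,fx=c['fx'],fy=c['fy'],cx=c['cx'],cy=c['cy'],R=c['R'],t=c['t'])
    return im,c
def load(fn):
    d=np.load('pics/'+fn+'.npz'); return d['im'],{k:d[k] for k in ['fx','fy','cx','cy','R','t']}
def ray(c,u,v):
    R=np.array(c['R']);t=np.array(c['t']);o=-R.T@t
    d=R.T@np.array([(u-c['cx'])/c['fx'],(v-c['cy'])/c['fy'],1.]);return o,d/np.linalg.norm(d)
def onz(c,u,v,z):
    o,d=ray(c,u,v);return o+d*(z-o[2])/d[2]
def tri(rays):
    A=0;b=0
    for o,d in rays:
        P=np.eye(3)-np.outer(d,d);A=A+P;b=b+P@o
    X=np.linalg.solve(A,b);return X,[np.linalg.norm((np.eye(3)-np.outer(d,d))@(X-o)) for o,d in rays]
def proj(c,X):
    p=np.array(c['R'])@np.array(X,float)+np.array(c['t']);return float(c['fx']*p[0]/p[2]+c['cx']),float(c['fy']*p[1]/p[2]+c['cy'])
E
python3 - <<'E'
from h import *
for n in ['scene','top','wrist']:
    im,c=snap(n,n+'0.png'); print(n,c['fx'],-np.array(c['R']).T@np.array(c['t']),np.round(c['R'],3).tolist())
o=robot.get_obs();print(o)
E
```

```text
scene 566.0417380557374 [1716.77378107  246.55852755 1142.26340757] [[-0.267, 0.964, 0.019], [0.616, 0.186, -0.765], [-0.741, -0.192, -0.643]]
top 575.8138315022259 [ 304.98522064  -63.5076885  1455.84476487] [[-0.005, -1.0, 0.01], [-0.994, 0.004, -0.113], [0.113, -0.01, -0.994]]
wrist 341.6201504685817 [146.15395829 534.75194611 383.24131528] [[0.381, 0.925, -0.001], [0.898, -0.37, 0.24], [0.222, -0.092, -0.971]]
{'time_s': 0.15, 'joint_positions': array([ 1.11340972e+00,  3.00349530e-01,  1.52138695e+00,  7.21949939e-06,
        1.32066698e+00, -6.65826823e-02]), 'qd': array([ 2.78237748e-04, -7.01494274e-04, -2.52484565e-03,  7.93358682e-04,
       -1.25809236e-03,  4.30956055e-05]), 'joint_torque': array([ 1.86562153e-03, -5.31954467e+01, -3.52821958e+01,  7.08618737e-02,
        2.35713471e-02, -6.55091844e-05]), 'position': array([209.42919826, 508.38161091, 205.03513732]), 'tool_rot': array([-3.14078411e+00, -6.09233768e-05,  2.75078691e+00]), 'wrist_force': array([-0.76397305, -0.26366913,  1.26149054]), 'moment': array([-0.02263243,  0.01223799, -0.03503381]), 'grip_width': 94.05047291158718}
```

View pics/scene0.png

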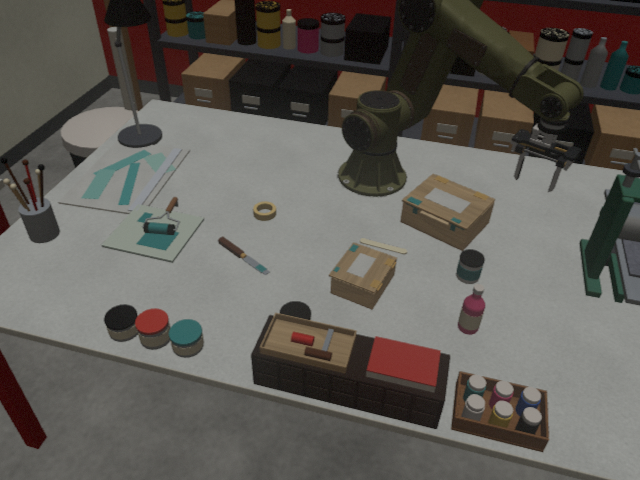

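View pics/top0.png

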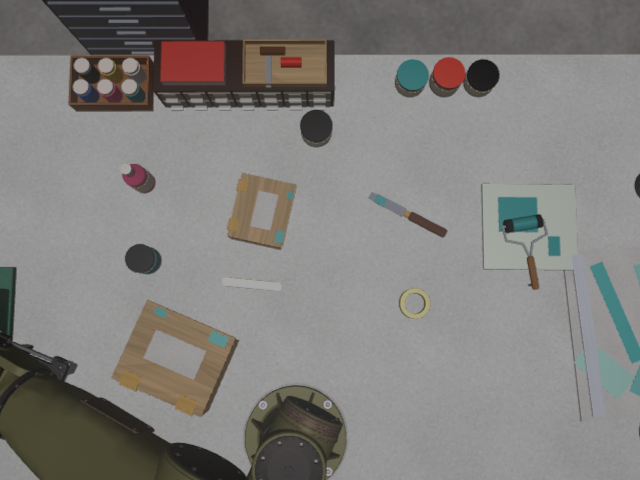

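View pics/wrist0.png

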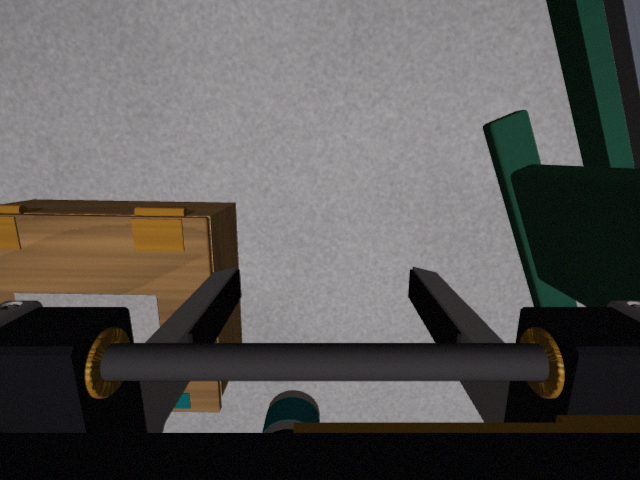

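```bash
python3 - <<'E'
from h import *
im,c=load('top0')
cr=im[150:310,200:460]; cv2.imwrite('pics/topz.png',cv2.cvtColor(cv2.resize(cr,None,fx=3,fy=3,interpolation=cv2.INTER_CUBIC),cv2.COLOR_RGB2BGR))
im,c=load('scene0')
cr=im[225:315,205:415]; cv2.imwrite('pics/scenez.png',cv2.cvtColor(cv2.resize(cr,None,fx=3.8,fy=3.8,interpolation=cv2.INTER_CUBIC),cv2.COLOR_RGB2BGR))
E
```

```text
(no output)
```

View pics/topz.png

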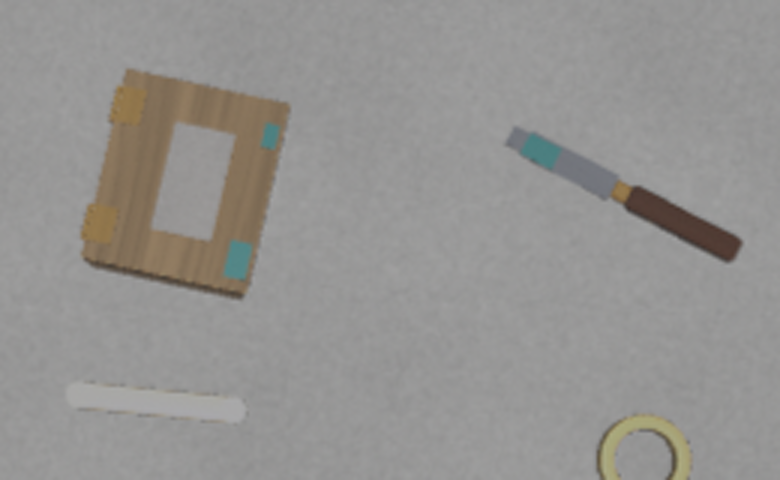

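View pics/scenez.png

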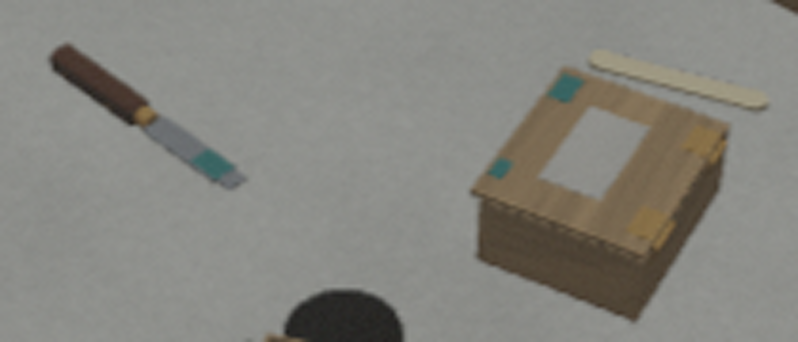

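```bash
python3 - <<'E'
from h import *
_,ct=load('top0');_,cs=load('scene0')
T=lambda u,v:(200+u/3,150+v/3); S=lambda u,v:(205+u/3.8,225+v/3.8)
P={'hf':((125,69),(645,257)),'ff':((290,104),(472,192)),'fn':((246,290),(570,67)),'hn':((84,260),(731,125)),
'tip':((511,137),(236,184)),'tipL':((518,126),(245,180)),'butt':((735,251),(58,52)),'ferr':((622,192),(145,114))}
R={}
for k,(a,b) in P.items():
    X,e=tri([ray(ct,*T(*a)),ray(cs,*S(*b))]); z=68.5 if len(k)==2 else 12
    R[k]=X; print(k,X.round(1),np.round(e,1),'top@z',onz(ct,*T(*a),z).round(1),'sc@z',onz(cs,*S(*b),z).round(1))
f=lambda k,z:onz(ct,*T(*P[k][0]),z)
b={k:f(k,68.5) for k in ['hf','ff','fn','hn']}
print([np.linalg.norm(b[i]-b[j]).round(1) for i,j in [('hf','ff'),('ff','fn'),('fn','hn'),('hn','hf')]])
d=(b['hf']+b['hn']-b['ff']-b['fn'])[:2]; e=(b['hn']+b['fn']-b['hf']-b['ff'])[:2]
print('yaw',np.degrees(np.arctan2(d[1],d[0])),np.degrees(np.arctan2(e[1],e[0]))-90+0)
for n,bl in [('top',lambda u,v:0)]: pass
# knife mask from top
im,_=load('top0')
hsv=cv2.cvtColor(im,cv2.COLOR_RGB2HSV); sub=np.zeros(im.shape[:2],np.uint8); sub[185:245,362:455]=1
m=((hsv[...,1]>70)&(hsv[...,2]<130)&((hsv[...,0]<15)|(hsv[...,0]>165))&(sub>0)).astype(np.uint8)
ys,xs=np.nonzero(m); print(len(xs))
q=np.array([onz(ct,x+.0,y+.0,12)[:2] for x,y in zip(xs,ys)]); (cx,cy),sz,a=cv2.minAreaRect(q.astype(np.float32)); print('handle',cx,cy,sz,a,q.mean(0))
E
```

```text
hf [642.6 130.1  64.2] [0.6 0.6] top@z [641.6 128.9  68.5] sc@z [646.7 131.2  68.5]
ff [612.8  -4.3  63.4] [1.7 1.7] top@z [612.1  -6.2  68.5] sc@z [617.7  -1.5  68.5]
fn [458.8  32.5  66.1] [3.2 3.2] top@z [459.2  29.2  68.5] sc@z [460.8  36.1  68.5]
hn [484.6 163.7  61.5] [2.5 2.5] top@z [484.1 160.1  68.5] sc@z [491.7 166.7  68.5]
tip [ 596.6 -191.8    5.8] [0.4 0.4] top@z [ 595.4 -191.7   12. ] sc@z [ 602.7 -189.    12. ]
tipL [ 602.  -189.9   16.7] [7.6 7.6] top@z [ 604.9 -197.8   12. ] sc@z [ 596.5 -183.9   12. ]
butt [ 496.9 -379.5   12.2] [0.2 0.2] top@z [ 497.  -379.7   12. ] sc@z [ 496.7 -379.3   12. ]
ferr [ 547.6 -284.7   12.1] [0.5 0.5] top@z [ 547.8 -285.2   12. ] sc@z [ 547.5 -284.1   12. ]
[np.float64(138.3), np.float64(156.9), np.float64(133.3), np.float64(160.6)]
yaw 78.42097778441477 77.87394995009052
297
handle 522.3876342773438 -334.27203369140625 (100.46473693847656, 19.42646598815918) 61.751068115234375 [ 522.20872875 -334.65564347]
```

```bash
cat >> h.py <<'E'
def cur():
    o=robot.get_obs(); return o['position'],Ro.from_euler('xyz',o['tool_rot']),o
def go(p,rpy_deg=None,R=None):
    P,C,o=cur(); T=R if R is not None else (Ro.from_euler('xyz',rpy_deg,degrees=True) if rpy_deg is not None else C)
    off=C.inv().apply(np.array(p)-P)/10; rv=(C.inv()*T).as_rotvec()
    print('t',round(o['time_s'],2),'pos',P.round(1),'rpy',np.degrees(o['tool_rot']).round(1),'F',o['wrist_force'].round(1),'w',round(o['grip_width'],1),'q',o['joint_positions'].round(2))
    print('offset',off.round(2).tolist(),'rot',rv.round(3).tolist()); return off,rv
E
python3 -c "
from h import *
go([537,-304,150],[180,0,62])"
```

```text
t 0.15 pos [209.4 508.4 205. ] rpy [-180.    -0.   157.6] F [-0.8 -0.3  1.3] w 94.1 q [ 1.11  0.3   1.52  0.    1.32 -0.07]
offset [-61.23, -62.63, 5.55] rot [-0.001, 0.001, 1.669]
```

Request:
jog_arm([
  {"offset": [-61.2,-62.6,0],"delta_rot": [0,0,1.67],"claw": 1},
  {"offset": [-61.2,-62.6,0],"delta_rot": [0,0,1.67],"claw": 1},
  {"offset": [-61.2,-62.6,0],"delta_rot": [0,0,1.67],"claw": 1},
  {"offset": [-61.2,-62.6,0],"delta_rot": [0,0,1.67],"claw": 1},
  {"offset": [-61.2,-62.6,0],"delta_rot": [0,0,1.67],"claw": 1},
  {"offset": [-61.2,-62.6,0],"delta_rot": [0,0,1.67],"claw": 1},
  {"offset": [-61.2,-62.6,0],"delta_rot": [0,0,1.67],"claw": 1},
  {"offset": [-61.2,-62.6,0],"delta_rot": [0,0,1.67],"claw": 1},
  {"offset": [-61.2,-62.6,0],"delta_rot": [0,0,1.67],"claw": 1},
  {"offset": [-61.2,-62.6,0],"delta_rot": [0,0,1.67],"claw": 1},
])

```text
time_s: 0.98
position: [365.5, 120.1, 205.6]
tool_rot: [3.141, -0.0, 1.495]
wrist_force: [0.1, 0.7, -0.3]
grip_width: 93.7
```

```bash
python3 -c "
from h import *
go([537,-304,150],[180,0,62])"
```

```text
t 0.98 pos [365.5 120.1 205.6] rpy [180.   -0.   85.6] F [ 0.1  0.7 -0.3] w 93.7 q [ 0.22 -0.08  1.94 -0.    1.28  0.3 ]
offset [-40.99, 20.32, 5.57] rot [0.0, -0.0, 0.413]
```

Request:
jog_arm([
  {"offset": [-41,20.3,2.5],"delta_rot": [0,0,0.41],"claw": 1},
  {"offset": [-41,20.3,2.5],"delta_rot": [0,0,0.41],"claw": 1},
  {"offset": [-41,20.3,2.5],"delta_rot": [0,0,0.41],"claw": 1},
  {"offset": [-41,20.3,2.5],"delta_rot": [0,0,0.41],"claw": 1},
  {"offset": [-41,20.3,2.5],"delta_rot": [0,0,0.41],"claw": 1},
  {"offset": [-41,20.3,2.5],"delta_rot": [0,0,0.41],"claw": 0.2},
  {"offset": [-41,20.3,2.5],"delta_rot": [0,0,0.41],"claw": 0},
  {"offset": [-41,20.3,2.5],"delta_rot": [0,0,0.41],"claw": 0},
  {"offset": [-41,20.3,2.5],"delta_rot": [0,0,0.41],"claw": 0},
  {"offset": [-41,20.3,2.5],"delta_rot": [0,0,0.41],"claw": 0},
])

```text
time_s: 1.82
position: [523.6, -264.9, 182.2]
tool_rot: [-3.141, -0.0, 1.091]
wrist_force: [-0.2, -0.6, 0.4]
grip_width: 64.0
```

```bash
python3 -c "
from h import *
go([537,-304,150],[180,0,62])
snap('wrist','w1.png')"
```

```text
t 1.82 pos [ 523.6 -264.9  182.2] rpy [-180.    -0.    62.5] F [-0.2 -0.6  0.4] w 64.0 q [-0.53  0.4   1.44  0.    1.3  -0.05]
offset [-2.85, 3.0, 3.22] rot [-0.0, -0.0, 0.008]
```

View pics/w1.png

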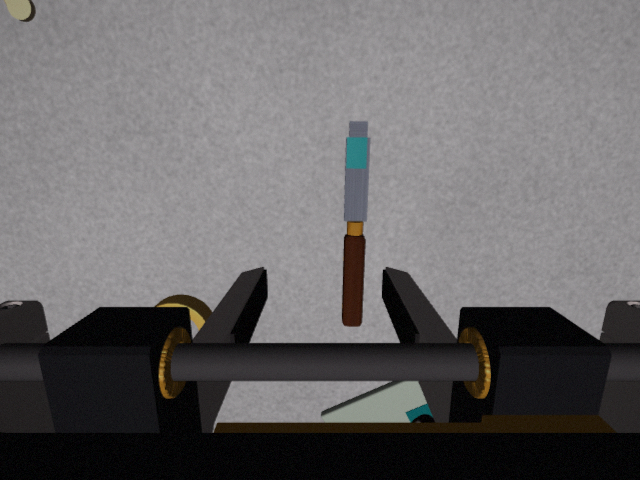

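```bash
python3 -c "
from h import *
_,c=load('w1')
P=dict(tip=(359,122,11),butt=(352,325,18),he=(354,235,20))
X={k:onz(c,*v)for k,v in P.items()}
for k in X:print(k,X[k].round(1))
d=X['tip']-X['butt'];print(np.degrees(np.arctan2(d[1],d[0])),np.linalg.norm(d[:2]))
d=X['he']-X['butt'];print(np.degrees(np.arctan2(d[1],d[0])),np.linalg.norm(d[:2]))
_,ct=load('top0');print(tri([ray(c,359,122),ray(ct,370.3,195.6)]),tri([ray(c,352,325),ray(ct,445,233.7)]))
"
```

```text
tip [ 600.8 -191.6   11. ]
butt [ 499.6 -378.9   18. ]
he [ 546.7 -288.2   20. ]
61.61183414868468 212.87119204418514
62.532253602111055 102.21597856621236
(array([ 601.10358064, -192.14558744,   -6.09289711]), [np.float64(2.116962936150031), np.float64(2.116962936149946)]) (array([ 497.77873122, -380.65081836,   12.44853115]), [np.float64(1.342154716733234), np.float64(1.3421547167331775)])
```

```bash
python3 -c "
from h import *
go([538.3,-304.4,3.5],[180,0,61.9])"
```

```text
t 1.87 pos [ 524.7 -270.2  180.6] rpy [-1.799e+02  1.000e-01  6.230e+01] F [ 0.9 -5.  -0.5] w 60.4 q [-0.54  0.41  1.43 -0.    1.3  -0.05]
offset [-2.38, 2.81, 17.71] rot [-0.001, 0.001, 0.007]
```

Request:
jog_arm([
  {"offset": [-2.2,2.5,3],"delta_rot": [0,0,0],"claw": 0},
  {"offset": [-2.2,2.5,6],"delta_rot": [0,0,0],"claw": 0},
  {"offset": [-2.2,2.5,9],"delta_rot": [0,0,0],"claw": 0},
  {"offset": [-2.2,2.5,11.5],"delta_rot": [0,0,0],"claw": 0},
  {"offset": [-2.2,2.5,12.5],"delta_rot": [0,0,0],"claw": 0},
  {"offset": [-2.2,2.5,13],"delta_rot": [0,0,0],"claw": 0},
  {"offset": [-2.2,2.5,13],"delta_rot": [0,0,0],"claw": 0},
  {"offset": [-2.2,2.5,13],"delta_rot": [0,0,0],"claw": 0},
  {"offset": [-2.2,2.5,13],"delta_rot": [0,0,0],"claw": 0},
  {"offset": [-2.2,2.5,13],"delta_rot": [0,0,0],"claw": 0},
])

```text
time_s: 2.7
position: [536.0, -294.1, 54.2]
tool_rot: [3.139, 0.0, 1.091]
wrist_force: [0.4, -0.4, -0.4]
grip_width: 46.9
```

```bash
python3 -c "
from h import *
go([538.3,-304.4,3],[180,0,61.9])
snap('wrist','w2.png')"
```

```text
t 2.7 pos [ 536.  -294.1   54.2] rpy [179.9   0.   62.5] F [ 0.4 -0.4 -0.4] w 46.9 q [-0.56  0.59  1.48  0.    1.07 -0.08]
offset [-0.81, 0.67, 5.12] rot [0.002, 0.0, 0.011]
```

View pics/w2.png

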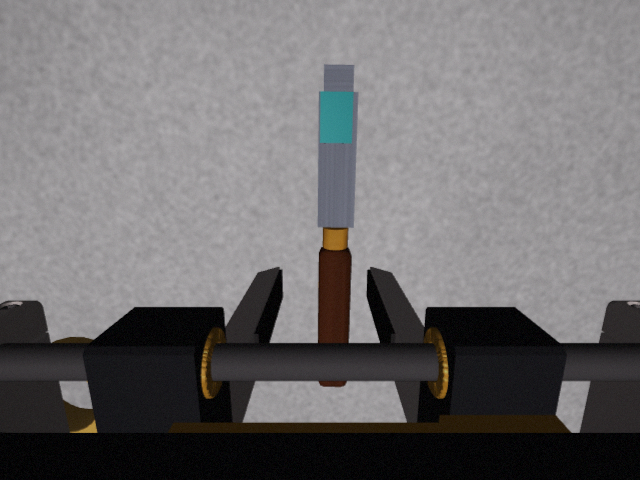

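Request:
jog_arm([
  {"offset": [-0.8,0.7,0],"delta_rot": [0,0,0.01],"claw": 0},
  {"offset": [-0.8,0.7,2],"delta_rot": [0,0,0.01],"claw": 0},
  {"offset": [-0.8,0.7,4],"delta_rot": [0,0,0.01],"claw": 0},
  {"offset": [-0.8,0.7,4.8],"delta_rot": [0,0,0.01],"claw": 0},
  {"offset": [-0.8,0.7,5.1],"delta_rot": [0,0,0.01],"claw": 0},
  {"offset": [-0.8,0.7,5.1],"delta_rot": [0,0,0.01],"claw": 0},
  {"offset": [-0.8,0.7,5.1],"delta_rot": [0,0,0.01],"claw": -0.3},
  {"offset": [-0.8,0.7,5.1],"delta_rot": [0,0,0.01],"claw": -1},
  {"offset": [-0.8,0.7,5.1],"delta_rot": [0,0,0.01],"claw": -1},
  {"offset": [-0.8,0.7,5.1],"delta_rot": [0,0,0.01],"claw": -1},
], grip_force=60)

```text
time_s: 3.58
position: [538.2, -304.3, 2.4]
tool_rot: [3.141, 0.0, 1.081]
wrist_force: [-0.1, 0.2, -0.2]
grip_width: 23.7
```

```bash
python3 -c "
from h import *
go([538.3,-304.4,3],[180,0,61.9])
snap('wrist','w3.png')"
```

```text
t 3.58 pos [ 538.2 -304.3    2.4] rpy [179.9   0.   61.9] F [-0.1  0.2 -0.2] w 23.7 q [-0.57  0.67  1.48 -0.    0.99 -0.08]
offset [-0.0, 0.01, -0.06] rot [0.001, 0.0, 0.0]
```

View pics/w3.png

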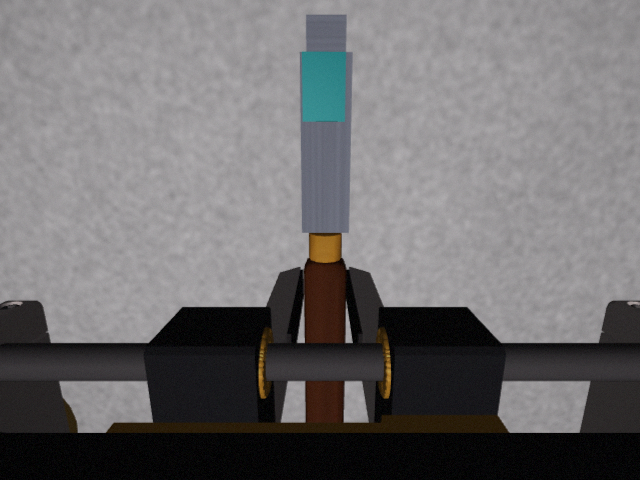

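Request:
jog_arm([
  {"offset": [0,0,0],"delta_rot": [0,0,0],"claw": -1},
  {"offset": [0,0,0],"delta_rot": [0,0,0],"claw": -1},
  {"offset": [0,0,0],"delta_rot": [0,0,0],"claw": -1},
  {"offset": [0,0,-1],"delta_rot": [0,0,0],"claw": -1},
  {"offset": [0,0,-3],"delta_rot": [0,0,0],"claw": -1},
  {"offset": [0,0,-5],"delta_rot": [0,0,0],"claw": -1},
  {"offset": [0,0,-7],"delta_rot": [0,0,0],"claw": -1},
  {"offset": [0,0,-8],"delta_rot": [0,0,0],"claw": -1},
  {"offset": [0,0,-8],"delta_rot": [0,0,0],"claw": -1},
  {"offset": [0,0,-8],"delta_rot": [0,0,0],"claw": -1},
], grip_force=60)

```text
time_s: 4.47
position: [537.8, -304.1, 81.5]
tool_rot: [3.141, 0.0, 1.081]
wrist_force: [-0.1, 0.2, -1.0]
grip_width: 21.8
```

```bash
python3 -c "
from h import *
go([500.5,-155.9,80],[180,0,78.2])"
```

```text
t 4.47 pos [ 537.8 -304.1   81.5] rpy [180.    0.   61.9] F [-0.1  0.2 -1. ] w 21.8 q [-0.57  0.57  1.44 -0.    1.13 -0.08]
offset [11.32, -10.27, 0.15] rot [0.0, 0.0, -0.284]
```

Request:
jog_arm([
  {"offset": [1.5,-1.4,0],"delta_rot": [0,0,-0.04],"claw": -1},
  {"offset": [3.5,-3.2,0],"delta_rot": [0,0,-0.09],"claw": -1},
  {"offset": [5.5,-5,0],"delta_rot": [0,0,-0.14],"claw": -1},
  {"offset": [7.5,-6.8,0],"delta_rot": [0,0,-0.19],"claw": -1},
  {"offset": [9.5,-8.6,0],"delta_rot": [0,0,-0.24],"claw": -1},
  {"offset": [11.3,-10.3,0],"delta_rot": [0,0,-0.284],"claw": -1},
  {"offset": [11.3,-10.3,0],"delta_rot": [0,0,-0.284],"claw": -1},
  {"offset": [11.3,-10.3,0],"delta_rot": [0,0,-0.284],"claw": -1},
  {"offset": [11.3,-10.3,0],"delta_rot": [0,0,-0.284],"claw": -1},
  {"offset": [11.3,-10.3,0],"delta_rot": [0,0,-0.284],"claw": -1},
])

```text
time_s: 5.3
position: [500.2, -156.7, 81.2]
tool_rot: [-3.141, -0.0, 1.363]
wrist_force: [-0.1, -0.2, -0.7]
grip_width: 21.4
```

```bash
python3 -c "
from h import *
go([500.5,-155.9,48.7],[180,0,78.2])
snap('wrist','w4.png');snap('scene','s4.png');im,_=snap('top','t4.png')
cv2.imwrite('pics/t4z.png',cv2.cvtColor(cv2.resize(im[150:310,200:460],None,fx=3,fy=3,interpolation=cv2.INTER_CUBIC),cv2.COLOR_RGB2BGR))
im,_=load('s4');cv2.imwrite('pics/s4z.png',cv2.cvtColor(cv2.resize(im[200:320,240:410],None,fx=4,fy=4,interpolation=cv2.INTER_CUBIC),cv2.COLOR_RGB2BGR))
"
```

```text
t 5.3 pos [ 500.2 -156.7   81.2] rpy [-180.    -0.    78.1] F [-0.1 -0.2 -0.7] w 21.4 q [-0.37  0.38  1.72 -0.    1.04 -0.17]
offset [0.08, 0.02, 3.25] rot [-0.001, -0.0, -0.001]
```

View pics/w4.png

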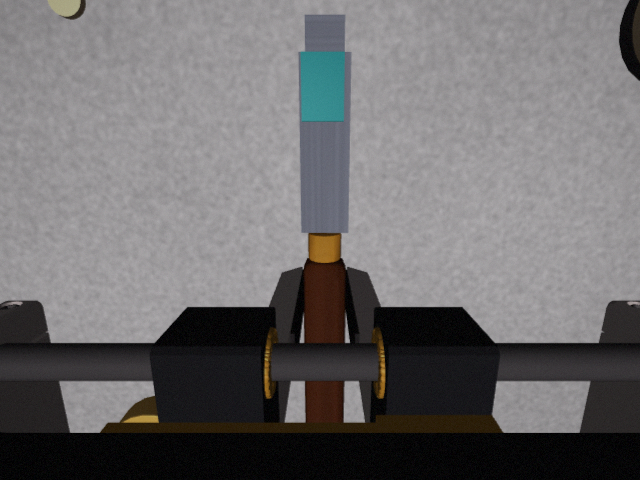

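View pics/t4z.png

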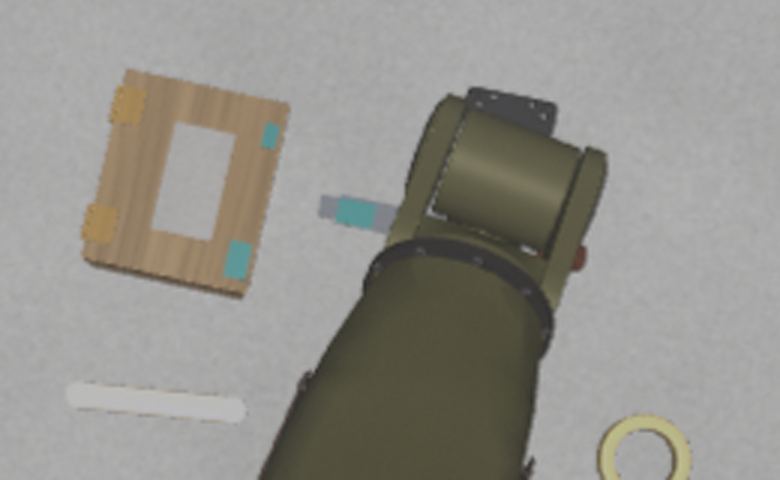

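View pics/s4z.png

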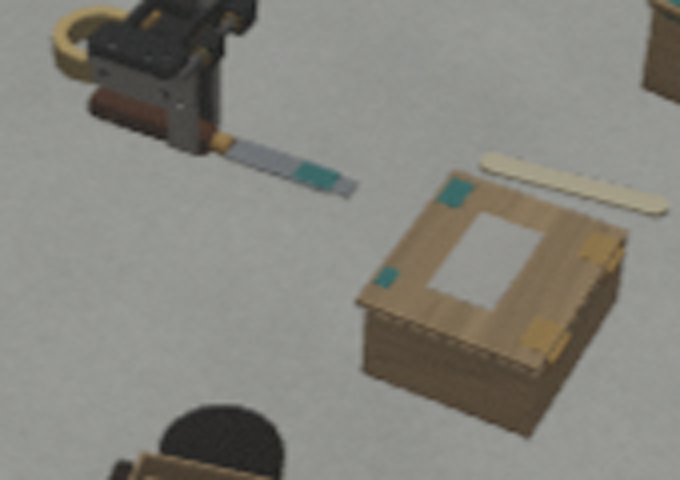

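```bash
python3 -c "
from h import *
_,ct=load('t4');_,cs=load('s4');_,cw=load('w4')
r1=ray(ct,200+320.5/3,150+206/3);r2=ray(cs,240+351/4,200+187/4);r3=ray(cw,325,15.5)
print(tri([r1,r2]),tri([r1,r2,r3]),onz(cw,325,15.5,88.8),onz(ct,200+320.5/3,150+206/3,88.8))
# lid front mid via t4/s4
f=[(290,104),(246,290)];g=[(357,302),(459,171)]
A=[onz(ct,200+a/3,150+b/3,66.5) for a,b in f];B=[onz(cs,240+a/4,200+b/4,66.5) for a,b in g]
print(A,B,np.mean(A+B,0))
"
```

```text
(array([524.31922447, -31.09601123,  88.34230822]), [np.float64(0.40336776672148367), np.float64(0.4033677667214634)]) (array([525.95892118, -30.87722275,  89.56257395]), [np.float64(1.83829424061365), np.float64(0.5794828374716554), np.float64(1.9307416016009125)]) [527.94799357 -30.44535512  88.8       ] [524.33387135 -31.50038973  88.8       ]
[array([612.49634456,  -6.11951941,  66.5       ]), array([459.40259001,  29.33520331,  66.5       ])] [array([615.47856633,  -1.91271722,  66.5       ]), array([459.2064726 ,  35.11766565,  66.5       ])] [536.64599337  14.10515808  66.5       ]
```

Request:
jog_arm([
  {"offset": [0,0,1],"delta_rot": [0,0,0],"claw": -1},
  {"offset": [0,0,2],"delta_rot": [0,0,0],"claw": -1},
  {"offset": [0,0,3],"delta_rot": [0,0,0],"claw": -1},
  {"offset": [0.2,0,3.25],"delta_rot": [0,0,0],"claw": -1},
  {"offset": [1,0,3.25],"delta_rot": [0,0,0],"claw": -1},
  {"offset": [2,0,3.25],"delta_rot": [0,0,0],"claw": -1},
  {"offset": [3,0,3.25],"delta_rot": [0,0,0],"claw": -1},
  {"offset": [3.5,0,3.25],"delta_rot": [0,0,0],"claw": -1},
  {"offset": [3.5,0,3.25],"delta_rot": [0,0,0],"claw": -1},
  {"offset": [3.5,0,3.25],"delta_rot": [0,0,0],"claw": -1},
])

```text
time_s: 6.28
position: [507.6, -121.3, 49.5]
tool_rot: [3.141, 0.0, 1.366]
wrist_force: [0.7, 0.8, -0.6]
grip_width: 21.8
```

```bash
python3 -c "
from h import *
go([507.6,-121.6,48.7],[180,0,78.2])
snap('wrist','w5.png');snap('scene','s5.png')
im,_=load('s5');cv2.imwrite('pics/s5z.png',cv2.cvtColor(cv2.resize(im[200:320,240:410],None,fx=4,fy=4,interpolation=cv2.INTER_CUBIC),cv2.COLOR_RGB2BGR))
"
```

```text
t 6.28 pos [ 507.6 -121.3   49.5] rpy [180.    0.   78.3] F [ 0.7  0.8 -0.6] w 21.8 q [-0.3   0.43  1.75 -0.    0.97 -0.1 ]
offset [-0.03, 0.0, 0.08] rot [0.001, 0.0, 0.001]
```

View pics/w5.png

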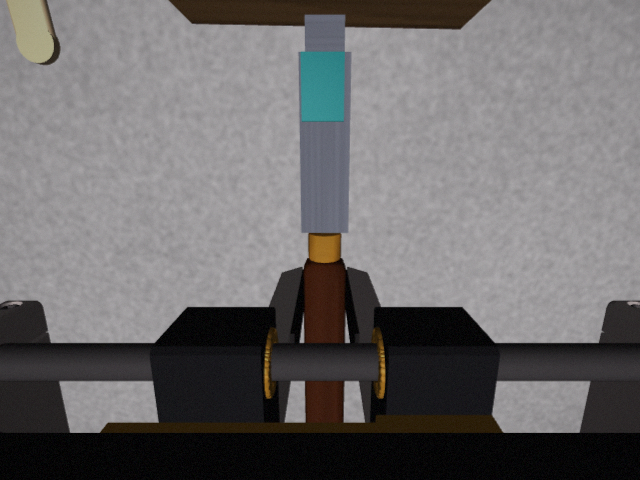

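View pics/s5z.png

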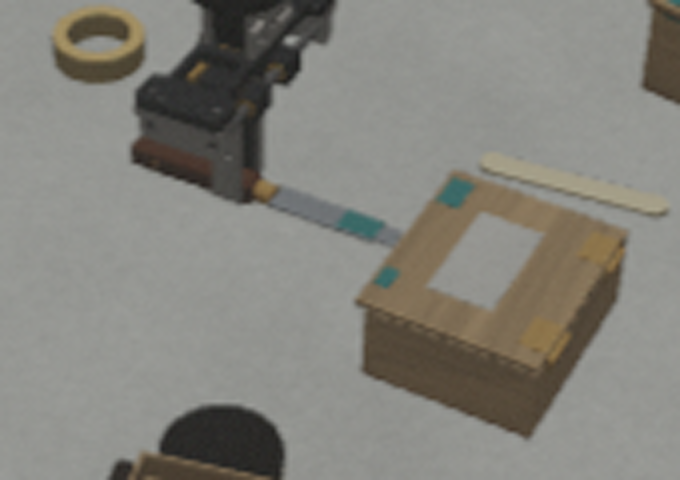

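```bash
python3 -c "
from h import *
_,c=load('w5')
a=onz(c,192,22,0);b=onz(c,460,28,0);m=(a+b)/2;d=a-b
print(a,b,np.linalg.norm(d),np.degrees(np.arctan2(d[1],d[0]))-90)
y=np.arctan2(d[1],d[0])-np.pi/2;ex=np.array([np.cos(y),np.sin(y)])
print('lip',m[:2]-8*ex,'notch mid', m[:2])
"
```

```text
[461.36234922  37.3133804    0.        ] [616.75605229   1.80834604   0.        ] 159.39827609155356 77.12973825281753
lip [537.27724751  11.76184773] notch mid [539.05920075  19.56086322]
```

Request:
jog_arm([
  {"offset": [0.4,0,0.05],"delta_rot": [0,0,0],"claw": -1},
  {"offset": [1,0,0.05],"delta_rot": [0,0,0],"claw": -1},
  {"offset": [1.6,0,0.05],"delta_rot": [0,0,0],"claw": -1},
  {"offset": [2.2,0,0.05],"delta_rot": [0,0,0],"claw": -1},
  {"offset": [2.8,0,0.05],"delta_rot": [0,0,0],"claw": -1},
  {"offset": [3.3,0,0.05],"delta_rot": [0,0,0],"claw": -1},
  {"offset": [3.6,0,0.05],"delta_rot": [0,0,0],"claw": -1},
  {"offset": [3.6,0,0.05],"delta_rot": [0,0,0],"claw": -1},
  {"offset": [3.6,0,0.05],"delta_rot": [0,0,0],"claw": -1},
  {"offset": [3.6,0,0.05],"delta_rot": [0,0,0],"claw": -1},
])

```text
time_s: 7.22
position: [514.7, -86.6, 48.7]
tool_rot: [-3.142, 0.0, 1.365]
wrist_force: [-0.1, 0.4, -1.1]
grip_width: 21.3
```

```bash
python3 -c "
from h import *
go([515,-86,48.7],[180,0,78.2])
snap('wrist','w6.png');snap('scene','s6.png')
im,_=load('s6');cv2.imwrite('pics/s6z.png',cv2.cvtColor(cv2.resize(im[200:320,240:410],None,fx=4,fy=4,interpolation=cv2.INTER_CUBIC),cv2.COLOR_RGB2BGR))
"
```

```text
t 7.22 pos [514.7 -86.6  48.7] rpy [-180.     0.    78.2] F [-0.1  0.4 -1.1] w 21.3 q [-0.24  0.43  1.75 -0.    0.97 -0.03]
offset [0.06, 0.01, 0.0] rot [-0.0, 0.0, -0.0]
```

View pics/w6.png

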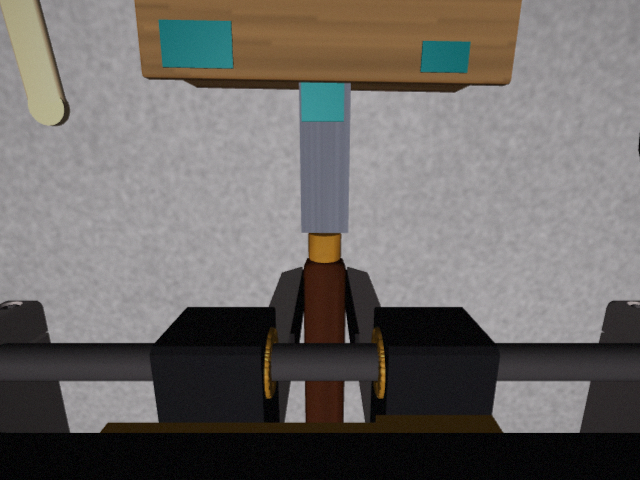

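View pics/s6z.png

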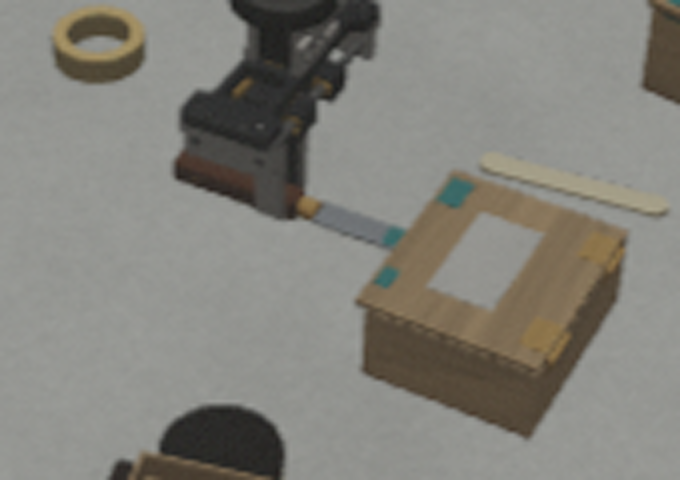

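Request:
jog_arm([
  {"offset": [0,0,-0.5],"delta_rot": [0,0,0],"claw": -1},
  {"offset": [0,0,-0.9],"delta_rot": [0,0,0],"claw": -1},
  {"offset": [0.1,0,-1.5],"delta_rot": [0,0,0],"claw": -1},
  {"offset": [0.1,0,-2.1],"delta_rot": [0,0,0],"claw": -1},
  {"offset": [0.2,0,-2.7],"delta_rot": [0,0,0],"claw": -1},
  {"offset": [0.4,0,-3.3],"delta_rot": [0,0,0],"claw": -1},
  {"offset": [0.6,0,-3.9],"delta_rot": [0,0,0],"claw": -1},
  {"offset": [0.8,0,-4.5],"delta_rot": [0,0,0],"claw": -1},
  {"offset": [1.0,0,-5.1],"delta_rot": [0,0,0],"claw": -1},
  {"offset": [1.1,0,-5.3],"delta_rot": [0,0,0],"claw": -1},
])

```text
time_s: 8.15
position: [517.4, -75.4, 102.8]
tool_rot: [3.14, -0.0, 1.365]
wrist_force: [-1.0, -0.3, -1.8]
grip_width: 21.6
```

```bash
python3 -c "
from h import *
go([515,-86,48.7],[180,0,78.2])
snap('wrist','w7.png');snap('scene','s7.png')
im,_=load('s7');cv2.imwrite('pics/s7z.png',cv2.cvtColor(cv2.resize(im[180:320,240:410],None,fx=4,fy=4,interpolation=cv2.INTER_CUBIC),cv2.COLOR_RGB2BGR))
"
```

```text
t 8.15 pos [517.4 -75.4 102.8] rpy [179.9  -0.   78.2] F [-1.  -0.3 -1.8] w 21.6 q [-0.21  0.35  1.71  0.    1.08 -0.01]
offset [-1.09, -0.02, 5.41] rot [0.001, -0.0, 0.0]
```

View pics/w7.png

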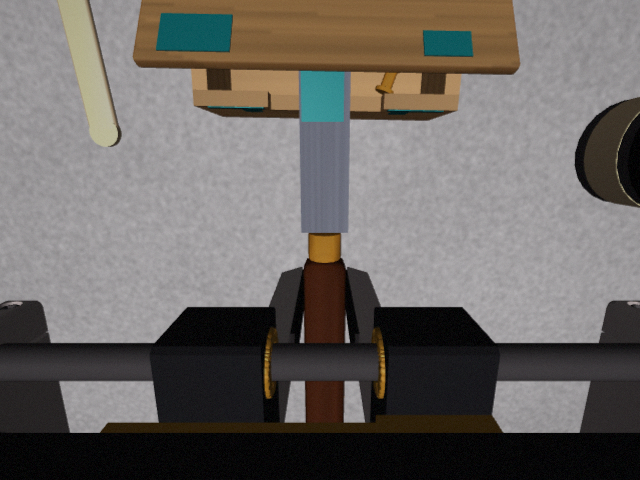

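View pics/s7z.png

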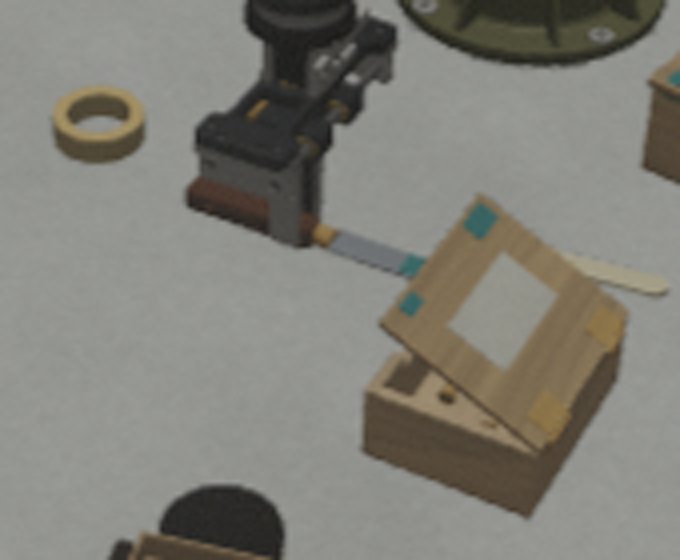

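Request:
jog_arm([
  {"offset": [0.53,0,-1],"delta_rot": [0,0,0],"claw": -1},
  {"offset": [1.15,0,-1.9],"delta_rot": [0,0,0],"claw": -1},
  {"offset": [1.86,0,-2.7],"delta_rot": [0,0,0],"claw": -1},
  {"offset": [2.64,0,-3.5],"delta_rot": [0,0,0],"claw": -1},
  {"offset": [3.5,0,-4.2],"delta_rot": [0,0,0],"claw": -1},
  {"offset": [4.43,0,-4.8],"delta_rot": [0,0,0],"claw": -1},
  {"offset": [5.41,0,-5.3],"delta_rot": [0,0,0],"claw": -1},
  {"offset": [6.44,0,-5.7],"delta_rot": [0,0,0],"claw": -1},
  {"offset": [7.5,0,-6],"delta_rot": [0,0,0],"claw": -1},
  {"offset": [8.6,0,-6.1],"delta_rot": [0,0,0],"claw": -1},
])

```text
time_s: 9.08
position: [534.9, 9.6, 163.2]
tool_rot: [3.141, -0.0, 1.365]
wrist_force: [-0.5, -1.2, -0.3]
grip_width: 21.6
```

```bash
python3 -c "
from h import *
go([515,-86,48.7],[180,0,78.2])
snap('wrist','w8.png');snap('scene','s8.png')
im,_=load('s8');cv2.imwrite('pics/s8z.png',cv2.cvtColor(cv2.resize(im[180:320,240:410],None,fx=4,fy=4,interpolation=cv2.INTER_CUBIC),cv2.COLOR_RGB2BGR))
"
```

```text
t 9.08 pos [534.9   9.6 163.2] rpy [180.   -0.   78.2] F [-0.5 -1.2 -0.3] w 21.6 q [-0.05  0.3   1.62  0.    1.22  0.16]
offset [-9.77, -0.0, 11.45] rot [0.001, -0.0, -0.0]
```

View pics/w8.png

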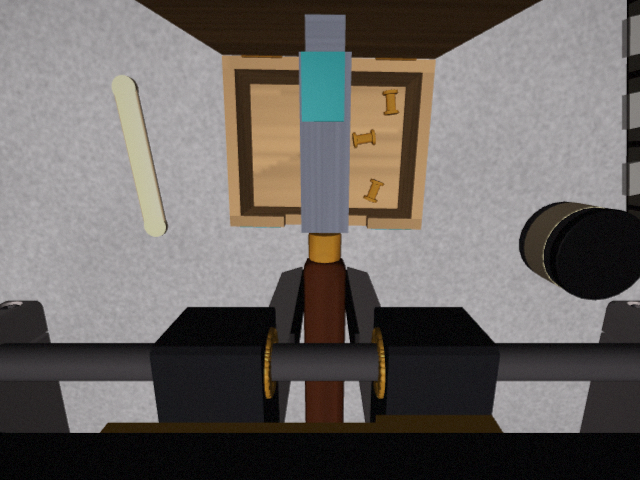

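View pics/s8z.png

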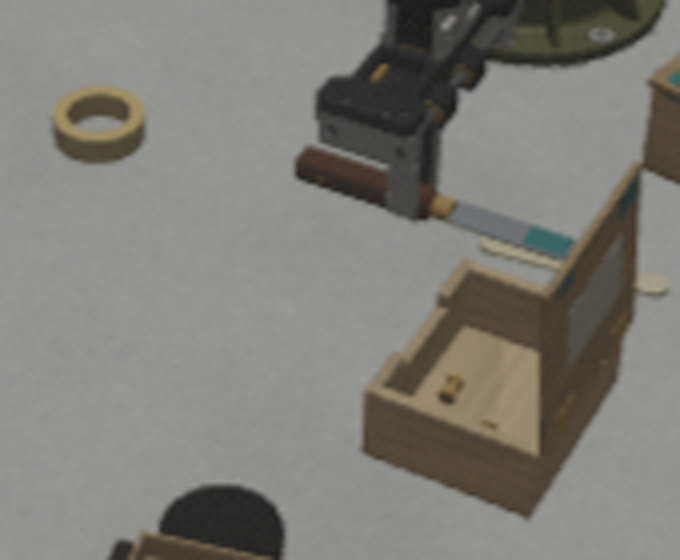

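Request:
jog_arm([
  {"offset": [0.8,0,-0.05],"delta_rot": [0,0,0],"claw": -1},
  {"offset": [1.6,0,-0.05],"delta_rot": [0,0,0],"claw": -1},
  {"offset": [2.4,0,0],"delta_rot": [0,0,0],"claw": -1},
  {"offset": [3,0,0],"delta_rot": [0,0,0],"claw": -1},
  {"offset": [3,0,0],"delta_rot": [0,0,0],"claw": -1},
  {"offset": [1,0,0],"delta_rot": [0,0,0],"claw": -1},
  {"offset": [-2,0,0],"delta_rot": [0,0,0],"claw": -1},
  {"offset": [-5,0,0],"delta_rot": [0,0,0],"claw": -1},
  {"offset": [-8,0,0],"delta_rot": [0,0,0],"claw": -1},
  {"offset": [-8,0,0],"delta_rot": [0,0,0],"claw": -1},
])

```text
time_s: 10.02
position: [517.4, -73.6, 162.7]
tool_rot: [3.142, 0.001, 1.362]
wrist_force: [0.3, -1.1, -0.5]
grip_width: 21.7
```

```bash
python3 -c "
from h import *
snap('wrist','w9.png');snap('scene','s9.png')
go([538.3,-304.4,163],[180,0,61.9])
im,_=load('s9');cv2.imwrite('pics/s9z.png',cv2.cvtColor(cv2.resize(im[180:320,240:410],None,fx=4,fy=4,interpolation=cv2.INTER_CUBIC),cv2.COLOR_RGB2BGR))
"
```

```text
t 10.12 pos [518.1 -70.5 162.8] rpy [180.   -0.   78.1] F [ 0.5 -0.2 -1.3] w 21.6 q [-0.21  0.28  1.65  0.    1.21  0.  ]
offset [-22.47, 6.8, -0.03] rot [0.0, -0.0, 0.282]
```

View pics/w9.png

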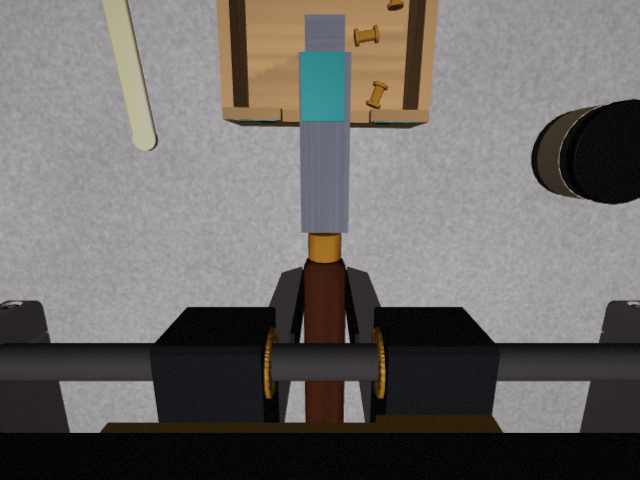

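View pics/s9z.png

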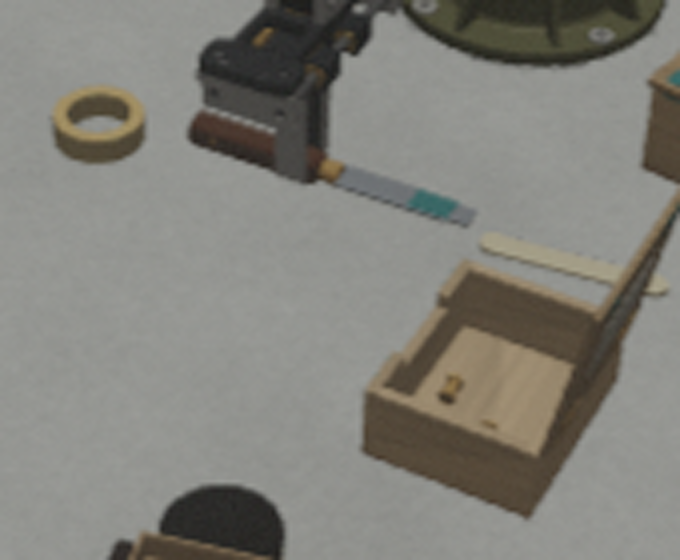

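Request:
jog_arm([
  {"offset": [-3,0.9,0],"delta_rot": [0,0,0.03],"claw": -1},
  {"offset": [-6.5,1.9,0],"delta_rot": [0,0,0.08],"claw": -1},
  {"offset": [-10,3,0],"delta_rot": [0,0,0.14],"claw": -1},
  {"offset": [-13.5,4.1,2],"delta_rot": [0,0,0.2],"claw": -1},
  {"offset": [-17,5.2,4],"delta_rot": [0,0,0.25],"claw": -1},
  {"offset": [-20,6.2,6],"delta_rot": [0,0,0.28],"claw": -1},
  {"offset": [-22.5,6.8,8],"delta_rot": [0,0,0.28],"claw": -1},
  {"offset": [-22.5,6.8,10],"delta_rot": [0,0,0.28],"claw": -1},
  {"offset": [-22.5,6.8,12],"delta_rot": [0,0,0.28],"claw": -1},
  {"offset": [-22.5,6.8,12],"delta_rot": [0,0,0.28],"claw": -1},
])

```text
time_s: 10.95
position: [537.5, -302.3, 38.5]
tool_rot: [-3.135, -0.001, 1.085]
wrist_force: [-0.3, 0.5, -1.3]
grip_width: 21.1
```

```bash
python3 -c "
from h import *
robot.get_image('top')
go([538.3,-304.4,2.8],[180,0,61.9])
"
```

```text
t 11.0 pos [ 538.4 -302.6   40.9] rpy [-179.8   -0.    62.2] F [ 0.1 -0.2 -0.6] w 21.2 q [-0.57  0.62  1.46  0.    1.06 -0.09]
offset [-0.17, 0.09, 3.81] rot [-0.004, -0.001, 0.005]
```

Request:
jog_arm([
  {"offset": [0,0,1.5],"delta_rot": [0,0,0],"claw": -1},
  {"offset": [0,0,2.8],"delta_rot": [0,0,0],"claw": -1},
  {"offset": [0,0,3.6],"delta_rot": [0,0,0],"claw": -1},
  {"offset": [0,0,3.85],"delta_rot": [0,0,0],"claw": -1},
  {"offset": [0,0,3.85],"delta_rot": [0,0,0],"claw": -1},
  {"offset": [0,0,3.85],"delta_rot": [0,0,0],"claw": -1},
  {"offset": [0,0,3.85],"delta_rot": [0,0,0],"claw": -0.3},
  {"offset": [0,0,3.85],"delta_rot": [0,0,0],"claw": 0},
  {"offset": [0,0,3.85],"delta_rot": [0,0,0],"claw": 0},
  {"offset": [0,0,3.85],"delta_rot": [0,0,0],"claw": 0},
])

```text
time_s: 11.83
position: [538.9, -304.1, 4.6]
tool_rot: [3.141, 0.0, 1.085]
wrist_force: [0.1, 0.4, 0.2]
grip_width: 45.0
```

```bash
python3 -c "
from h import *
_,_=snap('wrist','w10.png')
go([537,-304,150],[180,0,62])
"
```

```text
t 11.88 pos [ 538.9 -304.1    4.5] rpy [180.    0.   62.2] F [-0.3  0.4 -0.3] w 46.1 q [-0.57  0.67  1.47 -0.    0.99 -0.09]
offset [-0.08, -0.16, -14.55] rot [0.0, 0.0, 0.003]
```

View pics/w10.png

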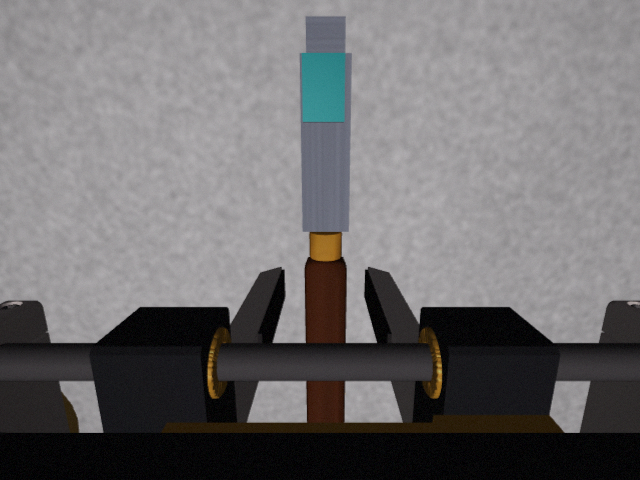

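Request:
jog_arm([
  {"offset": [0,0,-1],"delta_rot": [0,0,0],"claw": 0},
  {"offset": [0,0,-3],"delta_rot": [0,0,0],"claw": 0},
  {"offset": [0,0,-6],"delta_rot": [0,0,0],"claw": 0},
  {"offset": [0,0,-10],"delta_rot": [0,0,0],"claw": 0},
  {"offset": [0,0,-14],"delta_rot": [0,0,-0.12],"claw": 0},
  {"offset": [0,0,-18],"delta_rot": [0,0,-0.24],"claw": 0},
  {"offset": [3,-1,-20],"delta_rot": [0,0,-0.36],"claw": 0},
  {"offset": [6,-3,-20],"delta_rot": [0,0,-0.48],"claw": 0},
  {"offset": [9,-5,-20],"delta_rot": [0,0,-0.6],"claw": 0},
  {"offset": [12,-7,-20],"delta_rot": [0,0,-0.72],"claw": 0},
])

```text
time_s: 12.72
position: [532.4, -163.8, 205.3]
tool_rot: [3.141, 0.001, 1.81]
wrist_force: [2.2, -0.2, -0.4]
grip_width: 47.0
```

```bash
python3 -c "
from h import *
go([540.4,10,200],[180,0,167.5])
"
```

```text
t 12.72 pos [ 532.4 -163.8  205.3] rpy [179.9   0.  103.7] F [ 2.2 -0.2 -0.4] w 47.0 q [-0.36  0.32  1.5   0.    1.32 -0.6 ]
offset [16.69, 4.89, 0.53] rot [0.001, 0.001, -1.113]
```

Request:
jog_arm([
  {"offset": [2,0.7,0],"delta_rot": [0,0,-0.12],"claw": 0},
  {"offset": [4.5,1.5,0],"delta_rot": [0,0,-0.24],"claw": 0},
  {"offset": [7,2.5,0],"delta_rot": [0,0,-0.36],"claw": 0},
  {"offset": [10,3.5,0],"delta_rot": [0,0,-0.48],"claw": 0},
  {"offset": [12,4,0],"delta_rot": [0,0,-0.6],"claw": 0},
  {"offset": [14,4.9,0],"delta_rot": [0,0,-0.72],"claw": 0},
  {"offset": [15,4.9,0],"delta_rot": [0,0,-0.84],"claw": 0},
  {"offset": [15,4.9,0],"delta_rot": [0,0,-0.96],"claw": 0},
  {"offset": [15,4.9,0],"delta_rot": [0,0,-1.06],"claw": 0},
  {"offset": [15,4.9,0],"delta_rot": [0,0,-1.06],"claw": 0},
])

```text
time_s: 13.55
position: [545.8, -7.6, 205.1]
tool_rot: [3.141, 0.001, 2.87]
wrist_force: [-0.1, 0.0, -0.3]
grip_width: 47.1
```

```bash
python3 -c "
from h import *
snap('wrist','w11.png');im,_=snap('scene','s11.png')
cv2.imwrite('pics/s11z.png',cv2.cvtColor(cv2.resize(im[180:320,220:410],None,fx=4,fy=4,interpolation=cv2.INTER_CUBIC),cv2.COLOR_RGB2BGR))
go([540.4,23.8,130],[180,0,167.5])
"
```

```text
t 13.65 pos [545.8  -7.9 204.8] rpy [180.    0.  163.9] F [ 0.1  0.4 -0. ] w 47.5 q [-0.08  0.29  1.53  0.    1.32 -1.37]
offset [1.4, 2.9, 7.48] rot [0.0, 0.001, -0.062]
```

View pics/w11.png

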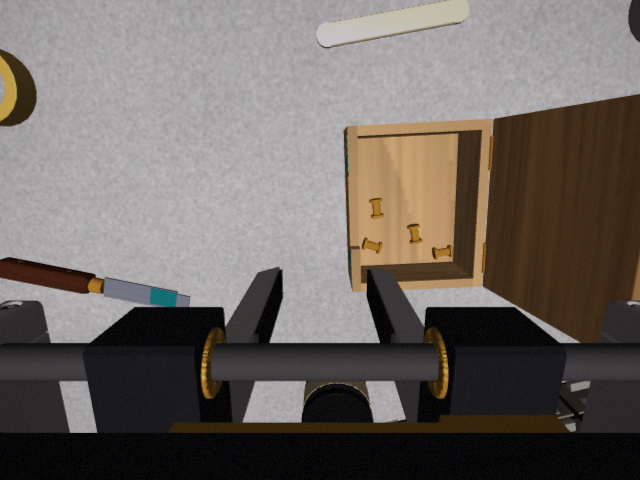

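View pics/s11z.png

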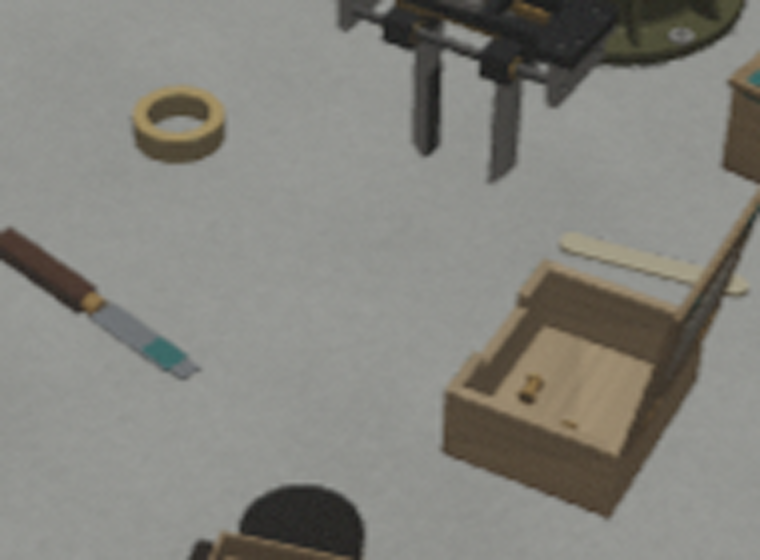

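```bash
python3 -c "
from h import *
im,c=load('w11')
# box top corners z=62: front near(347,127)... 
for k,v in dict(fl=(346,127),fr=(351,291),bl=(493,120),br=(486,285)).items(): print(k,onz(c,*v,62).round(1))
ctr=np.array([553.5,82.9]);y=np.radians(77.4);ex=np.array([np.cos(y),np.sin(y)]);ey=np.array([-ex[1],ex[0]])
for k,v in dict(fl=(346,127),fr=(351,291),bl=(493,120),br=(486,285)).items(): p=onz(c,*v,62)[:2]-ctr;print(k,(p@ex).round(1),(p@ey).round(1))
for v in [(376,207),(372,245),(414,233),(443,252)]:
  p=onz(c,*v,13)[:2]-ctr;print('s',(p@ex).round(1),(p@ey).round(1))
# predicted notch edges
for yy in(35,-35): print(proj(c,np.r_[ctr-56*ex+yy*ey,50]))
cr=im[100:310,320:520];cv2.imwrite('pics/w11z.png',cv2.cvtColor(cv2.resize(cr,None,fx=2.8,fy=2.8,interpolation=cv2.INTER_CUBIC),cv2.COLOR_RGB2BGR))
"
```

```text
fl [461.9  36.   62. ]
fr [615.4   1.   62. ]
bl [491.3 163.8  62. ]
br [645.5 132.9  62. ]
fl -65.8 79.2
fr -66.5 -78.3
bl 65.4 78.4
br 68.9 -78.8
s -32.9 -2.1
s -38.1 -44.8
s 8.8 -33.4
s 41.7 -57.1
(357.0455931899321, 175.6512064493596)
(359.0293604157861, 245.92488955632288)
```

View pics/w11z.png

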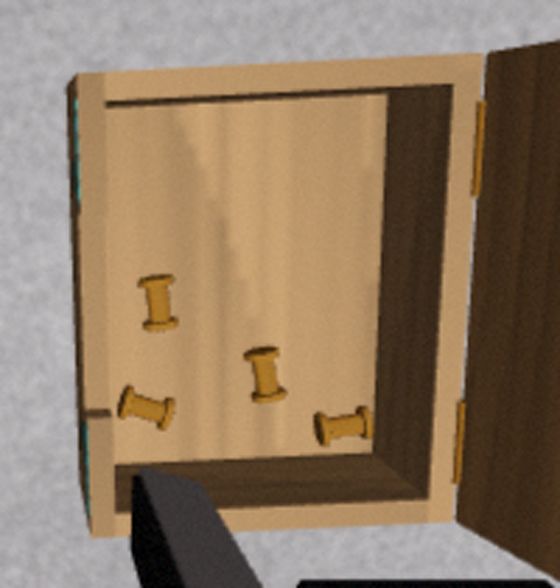

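```bash
python3 -c "
from h import *
go([520.8,28.2,100],[180,0,167.4])
"
```

```text
t 13.65 pos [545.8  -7.9 204.8] rpy [180.    0.  163.9] F [ 0.1  0.4 -0. ] w 47.5 q [-0.08  0.29  1.53  0.    1.32 -1.37]
offset [3.41, 2.78, 10.47] rot [0.0, 0.001, -0.061]
```

Request:
jog_arm([
  {"offset": [1,0.8,2],"delta_rot": [0,0,-0.06],"claw": -0.15},
  {"offset": [2,1.7,4],"delta_rot": [0,0,-0.06],"claw": -0.15},
  {"offset": [3.4,2.8,6],"delta_rot": [0,0,-0.06],"claw": -0.15},
  {"offset": [3.4,2.8,8],"delta_rot": [0,0,-0.06],"claw": -0.15},
  {"offset": [3.4,2.8,10],"delta_rot": [0,0,-0.06],"claw": -0.15},
  {"offset": [3.4,2.8,10.5],"delta_rot": [0,0,-0.06],"claw": -0.15},
  {"offset": [3.4,2.8,10.5],"delta_rot": [0,0,-0.06],"claw": -0.15},
  {"offset": [3.4,2.8,10.5],"delta_rot": [0,0,-0.06],"claw": -0.15},
  {"offset": [3.4,2.8,10.5],"delta_rot": [0,0,-0.06],"claw": -0.15},
  {"offset": [3.4,2.8,10.5],"delta_rot": [0,0,-0.06],"claw": -0.15},
])

```text
time_s: 14.48
position: [521.4, 28.2, 100.4]
tool_rot: [3.141, 0.002, 2.924]
wrist_force: [0.1, 0.4, 0.0]
grip_width: 39.9
```

```bash
python3 -c "
from h import *
_,c=snap('wrist','w12.png')
go([520.8,28.2,14],[180,0,167.4])
"
```

```text
t 14.53 pos [521.2  28.2 100.2] rpy [1.800e+02 1.000e-01 1.675e+02] F [-0.5 -0.2 -0.3] w 39.8 q [-0.02  0.35  1.71  0.    1.07 -1.37]
offset [0.05, -0.02, 8.62] rot [0.0, 0.002, 0.003]
```

View pics/w12.png

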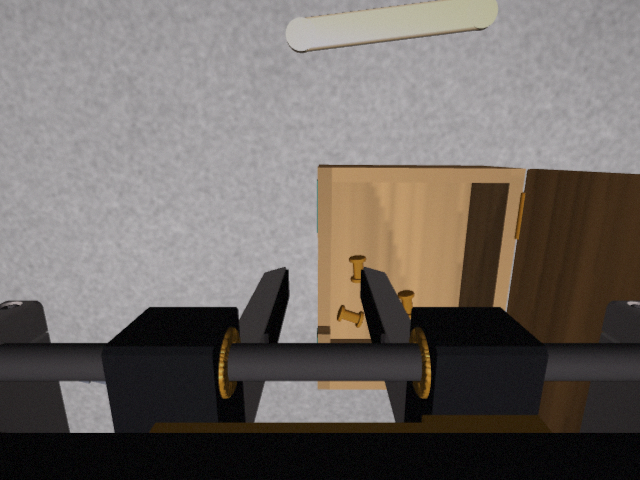

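Request:
jog_arm([
  {"offset": [0,0,1.5],"delta_rot": [0,0,0],"claw": -0.15},
  {"offset": [0,0,3],"delta_rot": [0,0,0],"claw": -0.15},
  {"offset": [0,0,4.5],"delta_rot": [0,0,0],"claw": -0.15},
  {"offset": [0,0,6],"delta_rot": [0,0,0],"claw": -0.15},
  {"offset": [0,0,6.5],"delta_rot": [0,0,0],"claw": -0.15},
  {"offset": [0,0,6.5],"delta_rot": [0,0,0],"claw": -0.15},
  {"offset": [0,0,6.5],"delta_rot": [0,0,0],"claw": -0.15},
  {"offset": [0,0,6.5],"delta_rot": [0,0,0],"claw": -0.15},
  {"offset": [0,0,6.5],"delta_rot": [0,0,0],"claw": -0.15},
  {"offset": [0,0,6.5],"delta_rot": [0,0,0],"claw": -0.15},
])

```text
time_s: 15.37
position: [521.1, 28.3, 34.9]
tool_rot: [3.141, 0.001, 2.925]
wrist_force: [-1.2, -0.7, 0.9]
grip_width: 40.0
```

```bash
python3 -c "
from h import *
_,c=snap('wrist','w13.png')
go([520.8,28.2,14],[180,0,167.4])
"
```

```text
t 15.42 pos [521.   28.3  34.8] rpy [180.    0.  167.6] F [ 0.2  0.5 -0.4] w 39.7 q [-0.02  0.45  1.76 -0.    0.94 -1.37]
offset [0.02, -0.02, 2.08] rot [0.0, 0.001, 0.003]
```

View pics/w13.png

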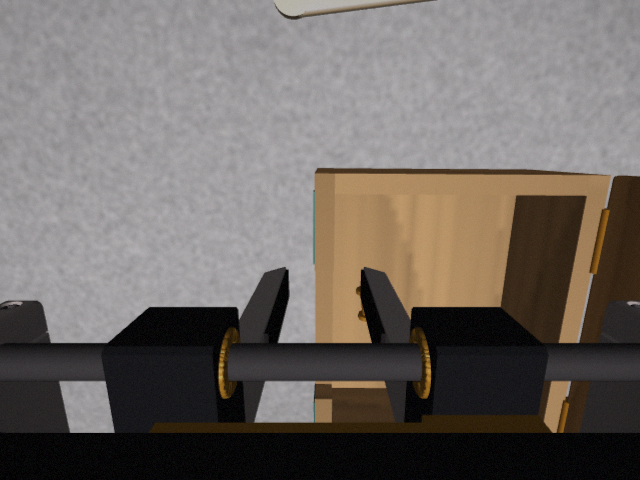

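Request:
jog_arm([
  {"offset": [0.4,0,0],"delta_rot": [0,0,0],"claw": -0.15},
  {"offset": [0.4,0,0.5],"delta_rot": [0,0,0],"claw": -0.15},
  {"offset": [0.4,0,1.2],"delta_rot": [0,0,0],"claw": -0.15},
  {"offset": [0.4,0,1.8],"delta_rot": [0,0,0],"claw": -0.15},
  {"offset": [0.4,0,2],"delta_rot": [0,0,0],"claw": -0.2},
  {"offset": [0.4,0,2],"delta_rot": [0,0,0],"claw": -0.4},
  {"offset": [0.4,0,2],"delta_rot": [0,0,0],"claw": -0.6},
  {"offset": [0.4,0,2],"delta_rot": [0,0,0],"claw": -0.75},
  {"offset": [0.4,0,2],"delta_rot": [0,0,0],"claw": -1},
  {"offset": [0.4,0,2],"delta_rot": [0,0,0],"claw": -1},
], grip_force=60)

```text
time_s: 16.25
position: [517.0, 29.2, 14.4]
tool_rot: [3.142, 0.0, 2.925]
wrist_force: [2.0, 0.0, -1.9]
grip_width: 8.7
```

```bash
python3 -c "
from h import *
_,c=snap('wrist','w14.png')
go([520.8,28.2,14],[180,0,167.4])
"
```

```text
t 16.3 pos [517.   29.2  14.4] rpy [180.    0.  167.6] F [1.1 0.5 0.9] w 8.8 q [-0.01  0.48  1.78 -0.    0.89 -1.37]
offset [-0.39, -0.01, 0.04] rot [0.0, 0.0, 0.003]
```

View pics/w14.png

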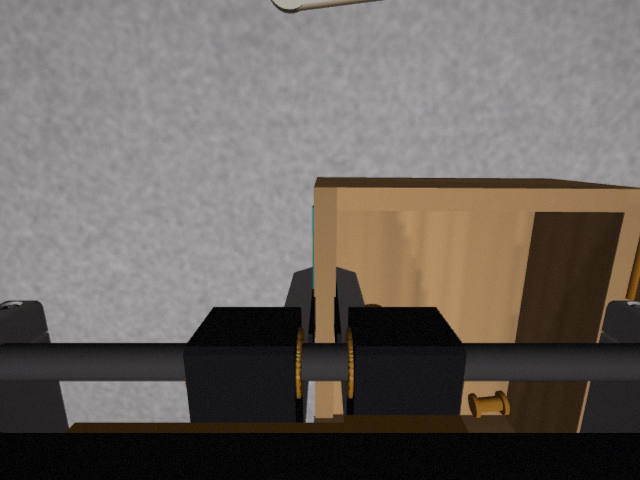

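Request:
jog_arm([
  {"offset": [0,0,0],"delta_rot": [0,0,0],"claw": -1},
  {"offset": [0,0,0],"delta_rot": [0,0,0],"claw": -1},
  {"offset": [0,0,-0.3],"delta_rot": [0,0,0],"claw": -1},
  {"offset": [0,0,-0.8],"delta_rot": [0,0,0],"claw": -1},
  {"offset": [0,0,-1.5],"delta_rot": [0,0,0],"claw": -1},
  {"offset": [0,0,-2.3],"delta_rot": [0,0,0],"claw": -1},
  {"offset": [0,0,-3.2],"delta_rot": [0,0,0],"claw": -1},
  {"offset": [0,0,-4],"delta_rot": [0,0,0],"claw": -1},
  {"offset": [0,0,-4.5],"delta_rot": [0,0,0],"claw": -1},
  {"offset": [0,0,-4.5],"delta_rot": [0,0,0],"claw": -1},
])

```text
time_s: 17.13
position: [517.5, 29.2, 60.7]
tool_rot: [3.141, 0.002, 2.925]
wrist_force: [-0.4, -0.0, -5.8]
grip_width: 8.4
```

```bash
python3 -c "
from h import *
im,c=snap('scene','s15.png');snap('wrist','w15.png')
cv2.imwrite('pics/s15z.png',cv2.cvtColor(cv2.resize(im[160:320,240:430],None,fx=3.75,fy=3.75,interpolation=cv2.INTER_CUBIC),cv2.COLOR_RGB2BGR))
P,C,o=cur()
y=np.radians(77.5);ex=np.array([np.cos(y),np.sin(y),0]);ey=np.array([-ex[1],ex[0],0]);d=(ex+ey)/2**.5
ax=np.cross([0,0,1],d); T=Ro.from_rotvec(ax*np.radians(30))*Ro.from_euler('xyz',[180,0,167.5],degrees=True)
print('target rpy',T.as_euler('xyz',degrees=True)); go(P+[0,0,160],R=T)
"
```

```text
target rpy [-157.7923457    20.70481105  171.60660535]
t 17.23 pos [516.8  29.2  59.3] rpy [-180.     0.   167.6] F [-0.2 -0.1 -5.2] w 8.5 q [-0.01  0.4   1.75 -0.    0.98 -1.37]
offset [-0.0, -0.0, -16.0] rot [0.37, -0.37, 0.001]
```

View pics/s15z.png

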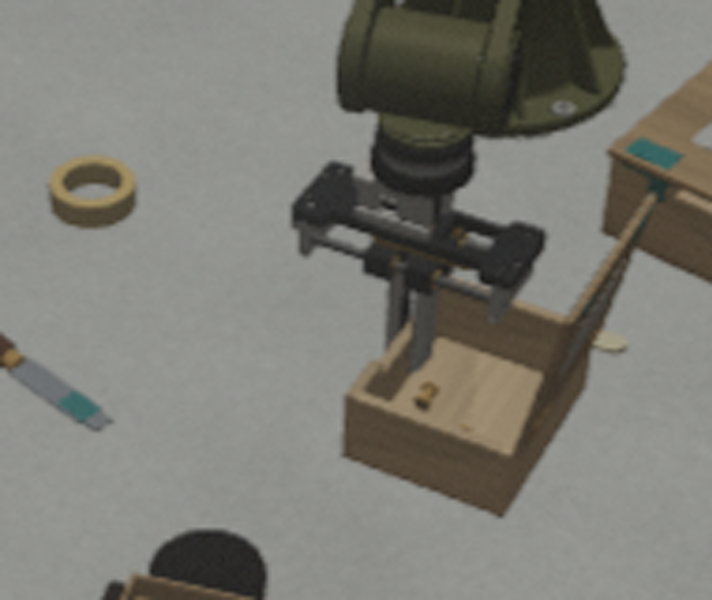

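View pics/w15.png

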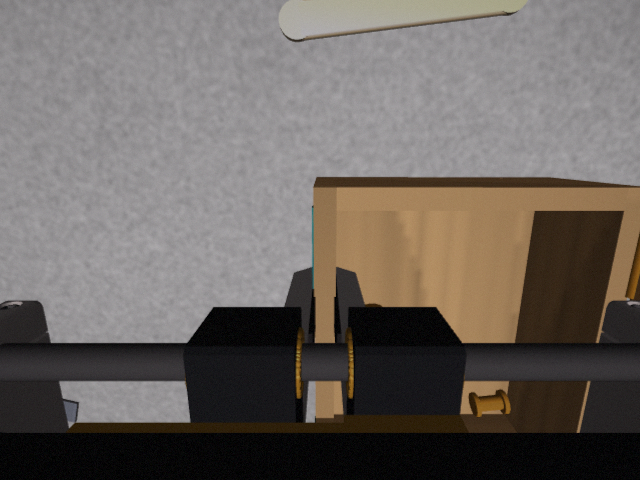

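Request:
jog_arm([
  {"offset": [0,0,-1],"delta_rot": [0,0,0],"claw": -1},
  {"offset": [0,0,-2.5],"delta_rot": [0,0,0],"claw": -1},
  {"offset": [0,0,-4.5],"delta_rot": [0,0,0],"claw": -1},
  {"offset": [0,0,-6.5],"delta_rot": [0,0,0],"claw": -1},
  {"offset": [0,0,-8.5],"delta_rot": [0,0,0],"claw": -1},
  {"offset": [0,0,-10.5],"delta_rot": [0,0,0],"claw": -1},
  {"offset": [0,0,-12.5],"delta_rot": [0,0,0],"claw": -1},
  {"offset": [0,0,-14.5],"delta_rot": [0,0,0],"claw": -1},
  {"offset": [0,0,-15.5],"delta_rot": [0,0,0],"claw": -1},
  {"offset": [0,0,-16],"delta_rot": [0,0,0],"claw": -1},
])

```text
time_s: 18.07
position: [517.1, 29.2, 220.8]
tool_rot: [3.141, 0.002, 2.925]
wrist_force: [0.5, 0.8, -5.4]
grip_width: 8.6
```

Request:
jog_arm([
  {"offset": [0,0,0],"delta_rot": [0.01,-0.01,0],"claw": -1},
  {"offset": [0,0,0],"delta_rot": [0.03,-0.03,0],"claw": -1},
  {"offset": [0,0,0],"delta_rot": [0.05,-0.05,0],"claw": -1},
  {"offset": [0,0,0],"delta_rot": [0.07,-0.07,0],"claw": -1},
  {"offset": [0,0,0],"delta_rot": [0.09,-0.09,0],"claw": -1},
  {"offset": [0,0,0],"delta_rot": [0.11,-0.11,0],"claw": -1},
  {"offset": [0,0,0],"delta_rot": [0.13,-0.13,0],"claw": -1},
  {"offset": [0,0,0],"delta_rot": [0.15,-0.15,0],"claw": -1},
  {"offset": [0,0,0],"delta_rot": [0.17,-0.17,0],"claw": -1},
  {"offset": [0,0,0],"delta_rot": [0.19,-0.19,0],"claw": -1},
])

```text
time_s: 18.9
position: [516.3, 29.4, 217.9]
tool_rot: [-2.947, 0.189, 2.944]
wrist_force: [-0.1, -0.5, -4.6]
grip_width: 8.4
```

```bash
python3 -c "
from h import *
im,c=snap('scene','s16.png');snap('wrist','w16.png')
cv2.imwrite('pics/s16z.png',cv2.cvtColor(cv2.resize(im[120:320,240:480],None,fx=3,fy=3,interpolation=cv2.INTER_CUBIC),cv2.COLOR_RGB2BGR))
T=Ro.from_euler('xyz',[-157.792,20.705,171.607],degrees=True); go([516.8,29.2,220],R=T)
"
```

```text
t 19.0 pos [516.1  29.8 217.9] rpy [-168.9   10.8  168.7] F [-0.9 -0.2 -5.7] w 8.8 q [ 0.11  0.15  1.69 -0.26  1.19 -1.16]
offset [-0.12, -0.08, -0.18] rot [0.18, -0.18, 0.003]
```

View pics/s16z.png

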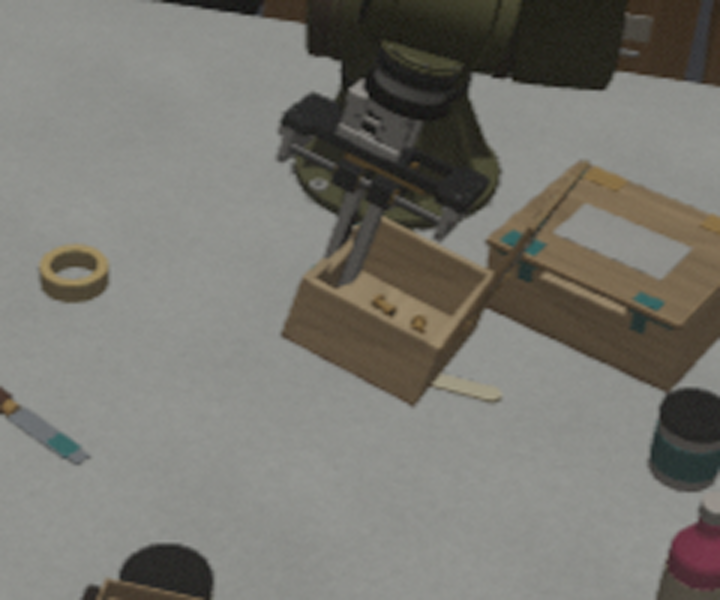

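View pics/w16.png

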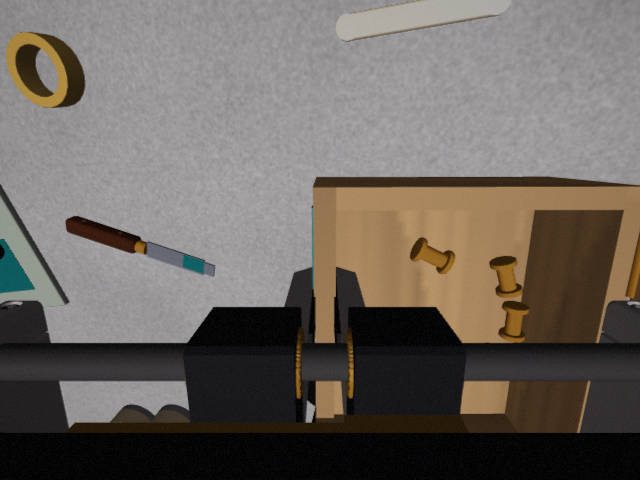

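Request:
jog_arm([
  {"offset": [0,0,0],"delta_rot": [0.02,-0.02,0],"claw": -1},
  {"offset": [0,0,0],"delta_rot": [0.05,-0.05,0],"claw": -1},
  {"offset": [0,0,0],"delta_rot": [0.08,-0.08,0],"claw": -1},
  {"offset": [0,0,0],"delta_rot": [0.11,-0.11,0],"claw": -1},
  {"offset": [0,0,0],"delta_rot": [0.14,-0.14,0],"claw": -1},
  {"offset": [0,0,0],"delta_rot": [0.16,-0.16,0],"claw": -1},
  {"offset": [0,0,0],"delta_rot": [0.18,-0.18,0],"claw": -1},
  {"offset": [0,0,0],"delta_rot": [0.18,-0.18,0],"claw": -1},
  {"offset": [0,0,0],"delta_rot": [0.18,-0.18,0],"claw": -1},
  {"offset": [0,0,0],"delta_rot": [0.18,-0.18,0],"claw": -1},
])

```text
time_s: 19.83
position: [516.8, 29.2, 219.0]
tool_rot: [-2.755, 0.36, 2.996]
wrist_force: [-0.7, -0.0, -5.9]
grip_width: 8.8
```

```bash
python3 -c "
from h import *
im,c=snap('scene','s17.png');snap('wrist','w17.png')
cv2.imwrite('pics/s17z.png',cv2.cvtColor(cv2.resize(im[120:320,240:480],None,fx=3,fy=3,interpolation=cv2.INTER_CUBIC),cv2.COLOR_RGB2BGR))
T=Ro.from_euler('xyz',[-157.792,20.705,171.607],degrees=True); go([516.8,29.2,220],R=T)
"
```

```text
t 19.93 pos [516.9  29.  219.2] rpy [-157.8   20.7  171.7] F [-0.3 -0.6 -5.5] w 8.8 q [ 0.23  0.13  1.78 -0.55  1.11 -0.9 ]
offset [-0.02, -0.02, -0.08] rot [0.001, -0.0, 0.001]
```

View pics/s17z.png

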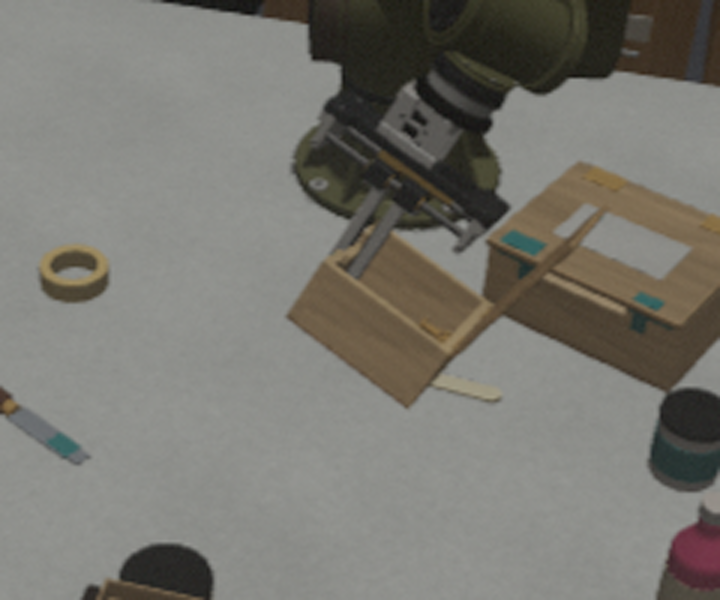

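View pics/w17.png

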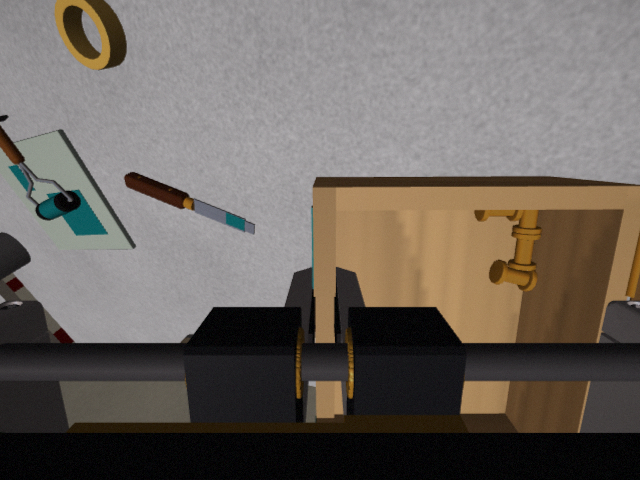

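```bash
python3 -c "
from h import *
_,c=load('w17');P,C,o=cur()
M=np.array([[0,1,0],[1,0,0],[0,0,-1.]]) # tool->box
def tobox(X): return M@C.inv().apply(X-P)+np.array([-60.5,24,14.4])
def world(b): return C.apply(M.T@(np.array(b)-[-60.5,24,14.4]))+P
for n,v in dict(a=(495,213),b=(530,215),c=(525,248),d=(512,273),d2=(498,272),d3=(530,276)).items():
  o_,d=ray(c,*v);ob=tobox(o_);db=tobox(o_+d)-ob;X=ob+db*(13-ob[2])/db[2];Y=X-[56,71,6];print(n,X.round(1),np.linalg.norm(Y).round(1))
print('corner',world([56,71,6]),proj(c,world([56,71,6])),'fwt',world([-60.5,0,50]),o['time_s'])
"
```

```text
a [30.7 62.9 13. ] 27.5
b [49.4 61.8 13. ] 13.3
c [49.3 43.6 13. ] 29.0
d [44.1 29.2 13. ] 44.0
d2 [36.3 29.8 13. ] 46.2
d3 [54.4 27.5 13. ] 44.1
corner [506.66764208 136.37515344 154.18332846] (536.9867367793402, 196.20751253903694) fwt [529.569391    40.73393204 258.47866232] 19.9333
```

Request:
jog_arm([
  {"offset": [0,0,0],"delta_rot": [0,0,0],"claw": -1},
  {"offset": [0,0,0],"delta_rot": [0,0,0],"claw": -1},
  {"offset": [0,0,0],"delta_rot": [0,0,0],"claw": -1},
  {"offset": [0,0,0],"delta_rot": [0,0,0],"claw": -1},
  {"offset": [0,0,0],"delta_rot": [0,0,0],"claw": -1},
  {"offset": [0,0,0],"delta_rot": [0,0,0],"claw": -1},
  {"offset": [0,0,0],"delta_rot": [0,0,0],"claw": -1},
  {"offset": [0,0,0],"delta_rot": [0,0,0],"claw": -1},
  {"offset": [0,0,0],"delta_rot": [0,0,0],"claw": -1},
  {"offset": [0,0,0],"delta_rot": [0,0,0],"claw": -1},
])

```text
time_s: 20.77
position: [516.8, 29.2, 219.2]
tool_rot: [-2.754, 0.361, 2.996]
wrist_force: [-0.6, 0.5, -6.1]
grip_width: 8.6
```

```bash
python3 -c "
from h import *
a,c=snap('wrist','w18.png')
b,_=load('w17'); d=np.abs(a.astype(int)-b).sum(2)[150:300,340:600]; print('diff',d.mean(),(d>60).sum())
snap('top','t18.png');P,C,o=cur();print(P,o['qd'].round(3),o['wrist_force'],o['grip_width'],o['time_s'])
"
```

```text
diff 6.080205128205129 3
[516.86927445  29.17957811 219.23525032] [ 0.     0.    -0.001 -0.001  0.001  0.   ] [-0.49116573  0.12722247 -6.16389143] 8.485902354198272 20.8667
```

View pics/t18.png

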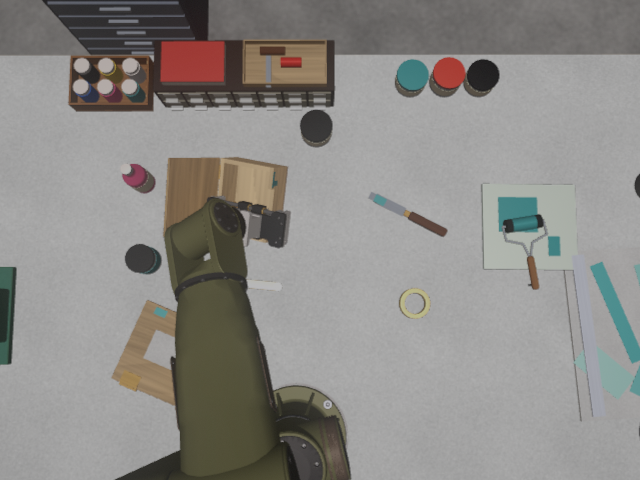

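View pics/w18.png

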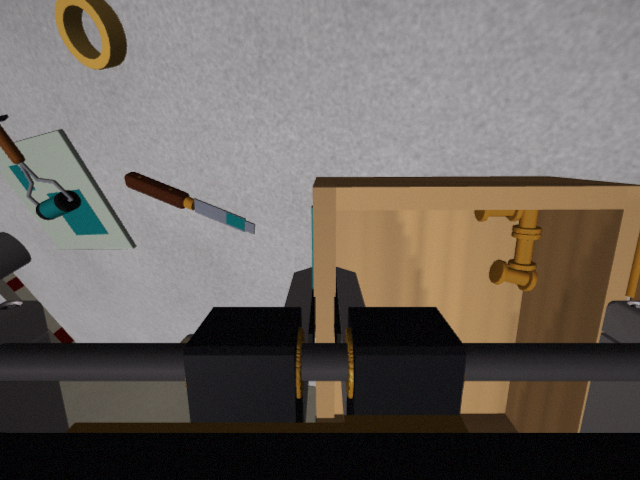

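Everything is still: the screws are in the corner, the lid is open, and the knife and bystanders are in place. I'm handing in.

```bash
python3 -c "
from h import *
print(robot.hand_in())"
```

```text
the job is handed in; nothing more can be done
None
```

The job is done and handed in at about 21 s. I levered the lid open with the knife blade to about 1.7 rad by eye. I laid the knife back flat where it had been. I then lifted the smaller box by its front wall and tipped it about 30° towards the back left corner, and it is still held there.

**Last checks before handing in:**
- **Screws:** all four are in the back left corner, the farthest about 46 mm from it by wrist-camera estimate. They did not move between the last two pictures, about 0.9 s apart.
- **Box:** the back left corner is about 154 mm above the bench, worked out from the tool pose. The grip is steady at 8.5 mm opening and about 6 N of load, and the arm is still.
- **Lid and bench:** the lid is open, the knife is flat on the bench, and nothing else looks moved in the top view.

**What disagreed or wasn't measured:** two-view heights for the lid top came out 3–7 mm below the stated 68.5 mm, probably because I picked the lid's lower edge. I used the given heights there, and the blade went into the slot without touching. I judged the lid angle at the end by eye only.

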